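Set the shoes of a small drum brake by its star wheel

TASK

The drum of this little trailer brake has just been skimmed, so set its shoes: take the red-handled adjusting blade from the wooden block and, working through the slot in the backing plate, lever the star wheel round a tooth at a time in the direction of the yellow arrow until the shoes bind firmly in the drum and the wheel will go no further. Then back the wheel off by one tooth, so that the drum runs free, and stand the blade back in its hole. Feel for the stop and never force the teeth, and leave the oil bottle and the grease tin where they stand.

Things in the scene. Friction and masses are not known exactly. Their poses are not given: they have to be found in the camera images.
- brake: Round grey drum brake, 126 mm across, 55 mm high, lying backing plate up on the black rubber mat between lathe and wall, bolted down. Origin under its middle, z up; x points from the slot's side to the other, through the hub nut. The nut in the middle stands 21 mm above the plate (12 mm wide spindle); other bolts are under 14 mm high.
- slot (a point): Middle of the access slot in the backing plate, level with the plate's top face, 53 mm above the mat. Slot 24 mm long (x, pointing level to the hub nut, 34 mm away) by 12 mm wide (y), plate 3 mm thick; axes as the brake's. The yellow arrow on its +y side points along +x: pushing the tops of the wheel's teeth that way spreads the shoes; -x backs them off.
- wheel_axis (a point): Centre of the star wheel, 27 mm straight below the slot's middle; axes as the slot's, its axle along y. 10 teeth, 36 degrees apart, turned anyhow at the start; 36 mm over the tips, 24 mm at the roots, 7 mm wide. Teeth taper from 4.5 mm at the root to 2 mm at the tip; 4.5 mm below the tips the spaces are about 5 mm wide. An upright tooth's tip is 9 mm under the plate's top.
- lining_face (a point): Point on the lining of the leading shoe, hidden in the brake, at the height of the wheel's axis. The wheel's screw moves the shoe out along +y of the slot, 0.6 mm a tooth. It starts 0.8 to 2.8 mm (1 to 5 teeth) short of the drum; how much is not known, since the bore has been skimmed.
- drum_face (a point): Point on the bore of the drum that the lining meets; lining_face comes to it along +y when the shoe just touches; how far it lies short of it along y is the running clearance. Axes as the brake's.
- shoe: The leading shoe, hidden inside; origin under the brake's middle when the wheel is as built. Screw friction holds wheel and shoe where they are left. Turning takes about 2 N at the blade's tip; once the shoe touches the drum the push climbs by about 3 N for each mm on: at 5 to 7 N it is firmly bound; over 10 N jams it. Over 18 N on a tooth, any way, burrs it.
- drum: The cast drum round the shoes, fixed, 123 mm across, 44 mm high; origin under its middle.
- adjuster_grip (a point): Middle of the handle of the adjusting blade, a loose tool 124 mm long, about 0.11 kg, upright in the wooden block, blade down. Red handle with black cap: rounded block 20 mm (its x) by 26 mm (y), from 58 to 124 mm above the blade's tip; this point is 92 mm above the tip. Grip it firmly across x, on the flat faces, in line with the push. z: its long axis, up.
- adjuster_tip (a point): Tip of the steel blade, on the tool's axis; axes as adjuster_grip. Blade 2.6 mm thick (x), 8 mm wide (y), 52 mm long, ground like a chisel to 1 mm at the tip over the last 6 mm; above it a steel collar of 16 x 18 mm, 6 mm high. In the slot its thickness goes along the slot (x with x, or turned by half a turn).
- adjuster: The adjusting blade as a whole; origin at the blade's tip, axes as adjuster_grip.
- block_hole (a point): Mouth of the hole in the top of the wooden tool block in which the adjusting blade stands: 7 mm (x) by 14 mm (y), 54 mm deep, 2 mm chamfer; axes as the block's, z up. The tool is home when its collar rests on the block, its tip 52 mm below this point.
- tool_block: Wooden tool block, 62 x 66 mm, 56 mm high, fixed on the mat; origin under its middle. The blade's hole lies 16 mm from the middle along -x, the side towards the lathe; three small round holes along the other side are empty.
- oil_bottle: White oil bottle with a red spout, 41 mm across, 118 mm high, at the left end of the mat; to be left alone. Origin under its middle.
- grease_tin: Round tin with a red lid, 57 mm across, 24 mm high, beside the oil bottle; to be left alone. Origin under its middle.

How it is judged:
On the way:
1. the shoes are bound firmly in the drum: the screw presses the leading shoe on it with over 25 N (some 3 to 4 N at the blade) (contact force between shoe and drum above 25 N), for 0.2 s.
At the end, for the whole second after the job is handed in: running clearance between lining and drum 0.3 to 1.05 mm (half a tooth to one and three quarters back from binding), the shoe still, and the blade standing home in its hole in the block (tip within 6 mm of its axis and at least 47 mm deep, upright within 0.12 rad), at rest (y of lining_face in the frame of drum_face between -0.00105 and -0.0003 m and linear speed of shoe below 0.001 m/s and horizontal distance between adjuster_tip and block_hole below 0.006 m and z of adjuster_tip in the frame of block_hole below -0.047 m and angle between adjuster's own z axis and vertical below 0.12 rad and linear speed of adjuster below 0.02 m/s); the robot touches nothing.
It fails at once if the blade presses on the star wheel (or on the plate) with more than 18 N (contact force between adjuster and brake above 18 N).
It fails at once if the shoe is jammed into the drum with more than 140 N (some 12 N at the blade) (contact force between shoe and drum above 140 N).
It fails at once if the oil bottle or the grease tin is shifted by more than 30 mm (distance of any of oil_bottle, grease_tin from where it was at the start of the episode above 0.03 m).
It also fails if it takes over 72 s, if anything falls off the work surface, if the arm or the gripper's body presses on something with over 40 N, if the wrist force passes 120 N, or if a joint passes its speed limit or range.

ROBOT

A 6-joint arm with a two-finger parallel gripper is mounted at the origin on a cart in front of the work surface, level with it; the furniture and walls round the work are solid. World frame = base frame: x ahead of the robot, y to its left, z up, the work surface at z = 0. Lengths are in m, angles in rad, forces in N, time in s.
With the tool pointing down it reaches from about 0.325 to 0.9 m from the base axis. Payload 6.1 kg.
Tool frame: the origin (TCP) lies between the finger pads; the fingertips stand 11 mm ahead of it and the grasp point (between the pads) lies 8 mm behind it; z points along the fingers, y is the line along which they close (so a half turn about z gives the same grasp; the last joint's range is limited). The gripper opens to 87 mm and grips with 3 to 60 N. Pads are 19 mm wide; open, the fingers measure 117 mm over their backs; the gripper's body (75 mm by 190 mm) begins 51 mm behind the grasp point.
Start: joints at [-1.286, 0.22, 1.526, -0, 1.395, -0.126], TCP at [0.25, -0.573, 0.234] pointing down, gripper open.
Joint ranges: [-2.98, 2.98], [-0.91, 2.08], [0.09, 2.57], [-1.24, 4.39], [0.2, 2.65], [-2.68, 2.68]. Speed limits (rad/s): [2.57, 2.57, 3.01, 3.14, 3.14, 3.14].

INTERFACE

Orientations are given as a unit quaternion [x, y, z, w].
In Python, from workcell import get_obs, camera, close_job gives the robot as it stands.
- The arm moves only by the tool send_rows, never from a script. Its arguments are lists of equal length, an entry for each row: "linear": the shift along the tool's x, y, z in m, a list of three; "twist": the turn about the tool's z in rad; "claw": the finger opening in m, from 0 to 0.087. In form: {"linear": [[x, y, z], ...], "twist": [twist, ...], "claw": [claw, ...]}. A call has 1 to 5 rows; each row shifts and turns the commanded pose from where the row before left it, along the tool's axes as they then stand; what a row does not reach is not made up. A row lasts 1/12 s, in which the tool goes at most 41.7 mm and 7.16 degrees, less where a joint would pass 70% of its speed; a pose out of reach is approached as far as the arm can. A call is refused whole if a number of a shift passes 0.0417 or a number of a turn 0.125, either way. A call with a gripper value outside its range is refused whole. The fingers move at their own pace and stop on an object; the grip force is fixed at half the most. Time passes only in rows, so rows that do not move let the fingers close. It gives the time, the measured TCP pose, the force, the opening and the grip force at its end, in the units of the state.
- get_obs(): the state, without advancing time (a new reading comes with each control period).
- camera(name): name is "scene" or "side" or "wrist"; returns a dict with "color" (400x640x3 uint8, red, green, blue), "range_z" (400x640 float32, m along the optical axis (not along the pixel's ray), 0 where there is no reading), "intrinsics" (3x3 intrinsics, pixels), "rvec" (rotation vector, rad) and "tvec" (3), from world to camera coordinates, as OpenCV has them. Camera axes: x right, y down, z forward; pixel columns grow to the right and rows downward; lengths in m; the calibration is good to about 2 mm. A picture is of the moment at which its call begins.
- close_job(): hands the job in; it is judged then, once.
The state is a dict: "t": time; "joints": joint angles; "dq": joint speeds; "effort": joint torques, N m; "eef_pos": TCP position; "tcp_rot": TCP orientation; "wrist_force": force on the tool from outside, world axes, zero at the start; "torque": the same for the moment, N m; "grip_width": finger opening in m; "grip_force": force on a finger pad.
Only numpy, scipy, OpenCV 4.12 (cv2) and the standard library are available. Lean on these libraries where they do the work, as an engineer would, in place of code of your own. Each camera call takes 0.05 s, during which the arm holds its last target. There are 200 camera calls.

## Working session

There is one attempt and no reset: what is moved stays moved. The work goes in short steps, Python scripts to look and compute and a tool call to move; the robot and the scene stay as the last step left them, time stands still between calls to the robot, and variables do not carry over. Pictures are saved under pics/ and viewed, at most 10 in all, crops included, and the job is handed in when it is done.

Besides the shell and the picture viewer there is one more tool, called after "Call:" by a JSON object that holds its "api" and its "payload". send_rows: Moves the arm, as the interface text tells. Its arguments: {"type":"object","properties":{"linear":{"type":"array"},"twist":{"type":"array"},"claw":{"type":"array"}},"required":["linear","twist","claw"]}

```bash
mkdir -p pics; ls
cat > h.py <<'E'
import numpy as np,cv2
from workcell import get_obs,camera
def save(c,n): cv2.imwrite(n,c['color'][:,:,::-1])
def pts(c):
    K=np.array(c['intrinsics']);R=cv2.Rodrigues(np.array(c['rvec'],float))[0];t=np.array(c['tvec'],float).ravel()
    z=c['range_z'];v,u=np.mgrid[:z.shape[0],:z.shape[1]]
    P=np.stack([(u-K[0,2])/K[0,0]*z,(v-K[1,2])/K[1,1]*z,z],-1)
    return (P-t)@R
def plane(c,uv,h):
    K=np.array(c['intrinsics']);R=cv2.Rodrigues(np.array(c['rvec'],float))[0];t=np.array(c['tvec'],float).ravel()
    d=np.c_[np.atleast_2d(uv),np.ones(len(np.atleast_2d(uv)))]@np.linalg.inv(K).T@R
    o=-R.T@t
    return o+d*((h-o[2])/d[:,2])[:,None]
E
python3 - <<'E'
from h import *
import pickle
D={}
for n in('scene','side','wrist'):
    c=camera(n);save(c,f'pics/{n}0.png');D[n]=c
    R=cv2.Rodrigues(np.array(c['rvec'],float))[0];print(n,-R.T@np.ravel(c['tvec']),c['intrinsics'][0][0],(c['range_z']>0).mean())
pickle.dump(D,open('d0.pkl','wb'))
ims=[cv2.resize(D[n]['color'][:,:,::-1],(400,250)) for n in D]
print(get_obs())
E
```

```text
pics
scene [ 0.41992433 -0.3313945   0.8399273 ] 462.01930685634403 0.99605078125
side [ 0.42211503 -0.44494987  0.61708517] 451.9526934460428 0.9960859375
wrist [ 0.32225337 -0.54157252  0.38309594] 295.34846929355894 0.99615625
{'t': 0.15, 'joints': array([-1.28611493e+00,  2.21037765e-01,  1.52732389e+00, -9.49564077e-06,
        1.39469701e+00, -1.26115140e-01]), 'dq': array([-0.00059934, -0.00018932, -0.00196356,  0.00031049,  0.0016585 ,
        0.00036043]), 'effort': array([ 2.33264573e-04, -4.95189893e+01, -3.87882364e+01,  7.00898655e-02,
        5.31203672e-02, -7.17079115e-05]), 'eef_pos': array([ 0.24944541, -0.57257491,  0.23270593]), 'tcp_rot': array([ 9.78979399e-01,  2.03957837e-01, -6.27133502e-05, -7.30334583e-04]), 'wrist_force': array([ 0.81592212,  0.30435129, -0.10310175]), 'torque': array([-0.0080817 , -0.00737569,  0.00538068]), 'grip_force': 0.0, 'grip_width': 0.08699318213348867}
```

View pics/scene0.png

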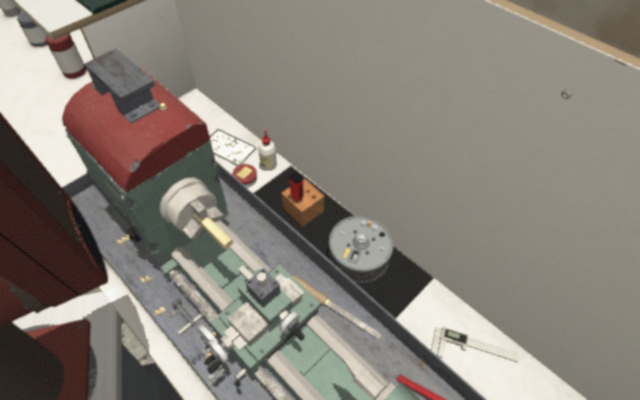

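View pics/side0.png

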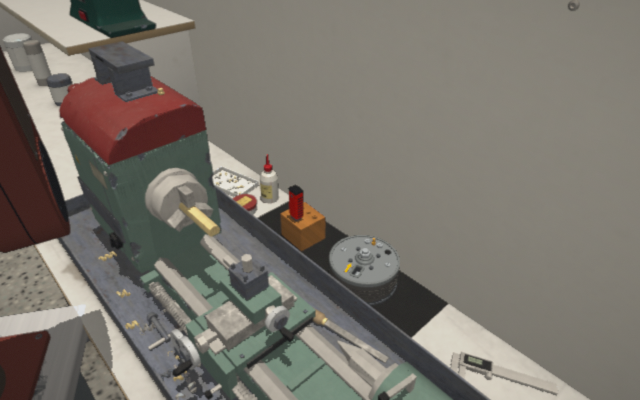

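The pictures show the red handle at about (296,188) in the scene view and (296,203) in the side view. The brake is at (361,247) and (364,262). The yellow arrow is at (348,252) and (349,267), with the slot beside it. The tin and bottle sit up-left at (245,173) and (267,152).

Run:
```python
from h import *
import pickle
D=pickle.load(open('d0.pkl','rb'))
for n,(x0,y0,x1,y1) in {'scene':(270,165,400,290),'side':(275,175,405,300)}.items():
    c=D[n];P=pts(c);hsv=cv2.cvtColor(c['color'],cv2.COLOR_RGB2HSV)
    box=np.zeros(hsv.shape[:2],bool);box[y0:y1,x0:x1]=1
    H,S,V=hsv[...,0],hsv[...,1],hsv[...,2]
    def st(name,m):
        m=m&box&(c['range_z']>0); p=P[m]
        if len(p): print(n,name,m.sum(),np.round(np.median(p,0),4),np.round(np.percentile(p,5,0),3),np.round(np.percentile(p,95,0),3), 'px',np.argwhere(m).mean(0)[::-1].round(1))
        return m
    st('red',((H<4)|(H>175))&(S>180)&(V>60))
    m=st('blocktop',(H>5)&(H<18)&(S>120)&(abs(P[...,2]-.056)<.006))
    print(cv2.minAreaRect(P[m][:,:2].astype(np.float32)*1000))
    st('cap',(V<60)&(P[...,2]>.11))
    m=st('plate',(abs(P[...,2]-.055)<.006)&(S<60)); q=P[m][:,:2]
    print('circ',cv2.minEnclosingCircle(q.astype(np.float32)*1000))
    st('yellow',(H>18)&(H<35)&(S>120)&(abs(P[...,2]-.055)<.01))
    st('nut',(abs(P[...,2]-.074)<.006)&(S<80))
    st('hole',box&(P[...,2]<.045)&(np.hypot(*(np.moveaxis(P[...,:2]-q.mean(0),-1,0)))<.05))
    im=cv2.resize(c['color'][y0:y1,x0:x1,::-1],None,fx=4,fy=4,interpolation=cv2.INTER_CUBIC); D[n+'i']=im
cv2.imwrite('pics/z.png',cv2.resize(np.hstack([D['scenei'],D['sidei']]),(800,385)))
```

```text
scene red 121 [0.5336 0.2303 0.098 ] [0.528 0.227 0.074] [0.542 0.241 0.12 ] px [295.7 190.2]
scene blocktop 579 [0.5582 0.2382 0.0581] [0.518 0.213 0.053] [0.585 0.271 0.061] px [304.7 197.3]
((552.4016723632812, 248.04437255859375), (63.58903121948242, 67.77703857421875), 25.966955184936523)
scene cap 96 [0.5367 0.2403 0.1303] [0.527 0.229 0.128] [0.546 0.25  0.132] px [295.7 177. ]
scene plate 3256 [0.6308 0.1107 0.056 ] [0.533 0.05  0.052] [0.691 0.219 0.06 ] px [355.3 239.7]
circ ((590.168701171875, 169.15829467773438), 161.1345977783203)
scene yellow 12 [0.6029 0.094  0.0559] [0.597 0.087 0.053] [0.605 0.098 0.059] px [346.5 251.5]
scene nut 514 [0.6361 0.1414 0.0757] [0.456 0.046 0.069] [0.708 0.288 0.08 ] px [337.7 223.9]
scene hole 52 [0.6212 0.0975 0.021 ] [0.612 0.08  0.007] [0.634 0.114 0.043] px [354.4 255.4]
side red 282 [0.534  0.2324 0.0984] [0.526 0.229 0.073] [0.545 0.245 0.124] px [295.5 205.1]
side blocktop 586 [0.5564 0.2364 0.0596] [0.517 0.213 0.052] [0.584 0.272 0.061] px [304.3 218.7]
((550.9811401367188, 249.90191650390625), (62.21784210205078, 68.12859344482422), 26.49143409729004)
side cap 80 [0.5357 0.2381 0.1315] [0.527 0.23  0.129] [0.546 0.249 0.133] px [295.2 189.7]
side plate 3656 [0.6249 0.1123 0.0571] [0.532 0.05  0.051] [0.69  0.305 0.06 ] px [355.3 254.1]
circ ((571.8703002929688, 215.665283203125), 200.3220977783203)
side yellow 35 [0.602  0.0958 0.0576] [0.595 0.087 0.056] [0.662 0.142 0.062] px [352.7 262.2]
side nut 622 [0.6405 0.2075 0.0738] [0.571 0.102 0.068] [0.708 0.355 0.079] px [352.4 216.4]
side hole 65 [0.6242 0.1288 0.01  ] [0.575 0.09  0.004] [0.637 0.149 0.043] px [348.8 269.5]
```

View pics/z.png

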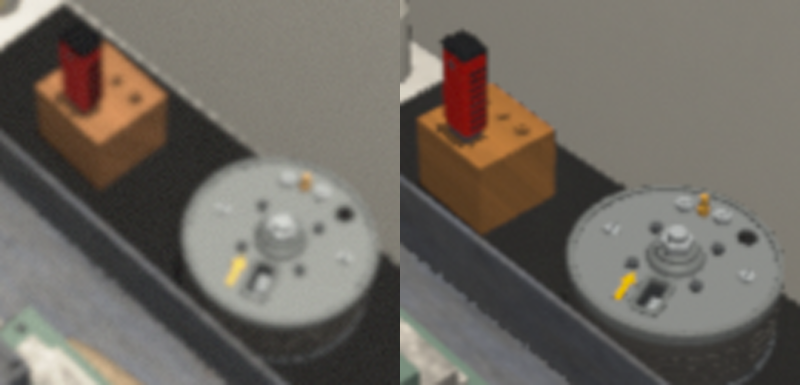

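The enlarged crops show the handle near the lathe-side edge of the block, the slot just below the yellow arrow, and the hub nut up-right of it. Next I'll check clearance: lathe heights and the wall position around the work and along the path.

Run:
```python
from h import *
import pickle
D=pickle.load(open('d0.pkl','rb'))
a=np.deg2rad(26.2);U=np.array([np.cos(a),np.sin(a)]);V=np.array([-np.sin(a),np.cos(a)])
P=np.vstack([pts(D[n])[D[n]['range_z']>0].reshape(-1,3) for n in('scene','side')])
u=P[:,:2]@U;v=P[:,:2]@V;z=P[:,2]
for n,p in {'hole':(.537,.242),'slot~':(.616,.095),'nut~':(.637,.118),'start':(.25,-.573)}.items(): print(n,np.array(p)@U,np.array(p)@V)
us=np.arange(.2,.86,.04)
print('u',us.round(2))
for v0 in np.arange(.2,-.75,-.05):
    r=[]
    for u0 in us:
        m=(abs(u-u0)<.02)&(abs(v-v0)<.025)
        r.append(int(1000*np.percentile(z[m],98)) if m.sum()>3 else -1)
    print(round(v0,2),r)
w=(z>.2)&(z<.35)&(abs(v+.1)<.3)&(u>.6);print('wall u',np.percentile(u[w],[2,10,50,90]))
# world heightmap on path
```

```text
hole 0.5886721608907167 -0.019952117487979704
slot~ 0.5946542117346021 -0.18672806020065383
nut~ 0.6236512721119731 -0.17536274060677093
start -0.02866826123108787 -0.6245055090213264
u [0.2  0.24 0.28 0.32 0.36 0.4  0.44 0.48 0.52 0.56 0.6  0.64 0.68 0.72
 0.76 0.8  0.84]
0.2 [45, 8, 294, 317, 380, 380, 317, -1, 61, 13, 12, 13, 405, -1, -1, -1, -1]
0.15 [46, 15, 289, 317, 380, 380, 321, 8, 60, 26, 78, 115, 412, -1, -1, -1, -1]
0.1 [43, 45, 284, 316, 380, 380, 326, 10, 60, 25, 64, 71, 422, -1, -1, -1, -1]
0.05 [2, 45, 276, 312, 320, 320, 320, 271, 60, 5, 5, 5, 435, -1, -1, -1, -1]
0.0 [493, 466, 45, 192, 222, 222, 184, 9, 60, 122, 133, 62, 450, -1, -1, -1, -1]
-0.05 [529, 359, 39, 62, 211, 215, 62, 9, 60, 108, 130, 60, 471, -1, -1, -1, -1]
-0.1 [540, 45, 18, 61, 185, 190, 63, 9, 60, 5, 57, 58, 492, -1, -1, -1, -1]
-0.15 [558, 45, 80, 107, 171, 189, 108, 80, 60, 60, 61, 65, 513, -1, -1, -1, -1]
-0.2 [2, 97, 114, 107, 167, 189, 108, 81, 54, 60, 76, 71, 534, -1, -1, -1, -1]
-0.25 [-1, 46, 66, 81, 126, 138, 82, 79, 17, 60, 58, 58, 550, 565, -1, -1, -1]
-0.3 [-1, -1, 7, 43, 63, 53, 63, 10, 15, 61, 6, 6, 549, 573, -1, -1, -1]
-0.35 [-1, -1, -1, -1, 62, 187, 62, 53, 12, 61, 3, 2, 462, 590, -1, -1, -1]
-0.4 [-1, -1, -1, -1, -1, 203, 199, 56, 17, 60, 10, 12, 2, 567, -1, -1, -1]
-0.45 [-1, -1, -1, -1, 250, 239, 212, -1, 26, 61, 5, 12, 6, 494, -1, -1, -1]
-0.5 [-1, -1, -1, -1, -1, 213, 212, -1, 29, 61, 2, 5, 8, 406, -1, -1, -1]
-0.55 [-1, -1, -1, -1, -1, -1, -1, -1, -1, -1, 2, 2, 2, 322, -1, -1, -1]
-0.6 [-1, -1, -1, -1, -1, -1, -1, -1, -1, -1, -1, 2, 2, 242, -1, -1, -1]
-0.65 [-1, -1, -1, -1, -1, -1, -1, -1, -1, -1, -1, -1, -1, 162, -1, -1, -1]
-0.7 [-1, -1, -1, -1, -1, -1, -1, -1, -1, -1, -1, -1, -1, -1, -1, -1, -1]
wall u [0.66870385 0.67414307 0.69317025 0.70475262]
```

Run:
```python
from h import *
import pickle
D=pickle.load(open('d0.pkl','rb'))
P=np.vstack([pts(D[n])[D[n]['range_z']>0].reshape(-1,3) for n in('scene','side')])
m=(P[:,2]>.15)&(P[:,2]<.4)&(P[:,1]<.4)&(P[:,1]>-.1)&(P[:,0]*.9+P[:,1]*.44>.63)
q=P[m]; n=None
for _ in range(4):
    c=q.mean(0);_,s,vt=np.linalg.svd(q-c,full_matrices=False);n=vt[2]*np.sign(vt[2][0]);d=(q-c)@n
    q=q[abs(d)<max(.005,np.std(d))]
print(len(q),n,n@c,np.degrees(np.arctan2(n[1],n[0])))
for p in [(.537,.242,.15),(.616,.095,.15)]: print(n@c-n@np.array(p))
```

```text
83823 [8.66122407e-01 4.99831324e-01 7.89773244e-04] 0.6792774418477424 29.988851397695154
0.09309206289746863
0.09814359729773081
```

View pics/wrist0.png

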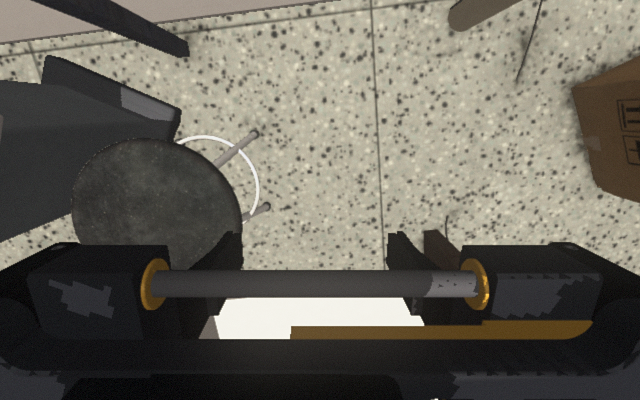

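The wrist view shows the gripper itself, with a wide body along the closing line. I'll measure its extents from depth, since the wall is only about 93 mm from the tool.

Run:
```python
from h import *
import pickle
from scipy.spatial.transform import Rotation as Rn
D=pickle.load(open('d0.pkl','rb'));c=D['wrist'];o=get_obs()
P=pts(c);R=Rn.from_quat(o['tcp_rot']).as_matrix()
T=(P-o['eef_pos'])@R; m=(c['range_z']>0)&(T[...,2]<.03)
q=T[m];print('TCP axes',R.round(3).tolist())
for z0 in np.arange(-.20,.03,.015):
    k=q[(q[:,2]>=z0)&(q[:,2]<z0+.015)]
    if len(k)>20: print(round(z0,3),len(k),'y',np.percentile(k[:,1],[0.5,99.5]).round(3),'x',np.percentile(k[:,0],[1,99]).round(3))
Rc=cv2.Rodrigues(np.array(c['rvec'],float))[0]
print('cam axes in tool',(Rc@R).round(3).tolist(),'pos',(R.T@(-Rc.T@np.ravel(c['tvec'])-o['eef_pos'])).round(4))
```

```text
TCP axes [[0.917, 0.399, -0.0], [0.399, -0.917, 0.001], [0.0, -0.001, -1.0]]
-0.11 32367 y [-0.067  0.07 ] x [0.019 0.035]
-0.095 28241 y [-0.079  0.082] x [0.018 0.038]
-0.08 19088 y [-0.084  0.085] x [0.01  0.038]
-0.065 2471 y [-0.085  0.086] x [-0.008  0.038]
-0.05 1212 y [-0.048  0.049] x [-0.011  0.006]
-0.035 871 y [-0.056  0.057] x [-0.01   0.012]
-0.02 901 y [-0.053  0.054] x [-0.002  0.011]
-0.005 822 y [-0.052  0.053] x [-0.009  0.011]
0.01 83 y [-0.051  0.052] x [-0.01   0.011]
cam axes in tool [[0.002, 1.0, 0.0], [-0.957, 0.002, -0.289], [-0.289, 0.0, 0.957]] pos [ 0.0792  0.0004 -0.1504]
```

The body does span about ±90 mm or more along the closing line, so the wall will be tight. I'll check it up close. First I lift, cross to a hover between the block and the brake, and turn to the block's yaw.

Call:
{"api": "send_rows", "payload": {"linear": [[0, 0, -0.03], [0, 0, -0.03], [0, 0, -0.03], [0.0298, -0.0275, 0], [0.0298, -0.0275, 0]], "twist": [0, 0, 0, 0, 0], "claw": [0.087, 0.087, 0.087, 0.087, 0.087]}}

```text
t: 0.57
eef_pos: [0.2821, -0.5001, 0.3257]
tcp_rot: [0.979, 0.202, 0.0, 0.002]
wrist_force: [1.0, 0.3, 0.1]
grip_width: 0.0867
grip_force: 0.0
```

Call:
{"api": "send_rows", "payload": {"linear": [[0.0298, -0.0275, 0], [0.0298, -0.0275, 0], [0.0298, -0.0275, 0], [0.0298, -0.0275, 0], [0.0298, -0.0275, 0]], "twist": [0, 0, 0, 0, 0], "claw": [0.087, 0.087, 0.087, 0.087, 0.087]}}

```text
t: 0.98
eef_pos: [0.3642, -0.3113, 0.3233]
tcp_rot: [0.979, 0.204, 0.0, -0.0]
wrist_force: [1.2, 0.1, 1.2]
grip_width: 0.0874
grip_force: 0.0
```

Call:
{"api": "send_rows", "payload": {"linear": [[0.0298, -0.0275, 0], [0.0298, -0.0275, 0], [0.0298, -0.0275, 0], [0.0298, -0.0275, 0], [0.0298, -0.0275, 0]], "twist": [0, 0, 0, 0, 0], "claw": [0.087, 0.087, 0.087, 0.087, 0.087]}}

```text
t: 1.4
eef_pos: [0.4459, -0.1256, 0.3235]
tcp_rot: [0.979, 0.204, 0.0, 0.0]
wrist_force: [1.0, -0.3, 0.5]
grip_width: 0.087
grip_force: 0.0
```

Call:
{"api": "send_rows", "payload": {"linear": [[0.0298, -0.0275, 0], [0.0298, -0.0275, 0], [0.0298, -0.0275, 0], [0.0298, -0.0275, 0], [0, 0, 0]], "twist": [0, 0, 0, 0, 0], "claw": [0.087, 0.087, 0.087, 0.087, 0.087]}}

```text
t: 1.82
eef_pos: [0.5122, 0.0271, 0.3231]
tcp_rot: [0.978, 0.207, 0.0, -0.002]
wrist_force: [-1.1, 0.7, -0.7]
grip_width: 0.0867
grip_force: 0.0
```

Call:
{"api": "send_rows", "payload": {"linear": [[0, 0, 0], [0, 0, 0], [0, 0, 0], [0, 0, 0], [0, 0, 0]], "twist": [-0.124, -0.124, -0.124, -0.124, -0.124], "claw": [0.087, 0.087, 0.087, 0.087, 0.087]}}

```text
t: 2.23
eef_pos: [0.5107, 0.0207, 0.3232]
tcp_rot: [0.869, 0.496, -0.0, -0.0]
wrist_force: [-0.1, -0.1, 0.6]
grip_width: 0.0871
grip_force: 0.0
```

Call:
{"api": "send_rows", "payload": {"linear": [[0, 0, 0], [0, 0, 0], [0, 0, 0], [0, 0, 0], [0, 0, 0]], "twist": [-0.124, -0.124, -0.124, -0.124, -0.124], "claw": [0.087, 0.087, 0.087, 0.087, 0.087]}}

```text
t: 2.65
eef_pos: [0.5107, 0.0205, 0.3232]
tcp_rot: [0.676, 0.737, -0.0, -0.0]
wrist_force: [-0.7, -1.0, 0.3]
grip_width: 0.0872
grip_force: 0.0
```

Call:
{"api": "send_rows", "payload": {"linear": [[0, 0, 0], [0, 0, 0], [0, 0, 0], [0, 0, 0]], "twist": [-0.124, -0.124, -0.124, 0], "claw": [0.087, 0.087, 0.087, 0.087]}}

```text
t: 2.98
eef_pos: [0.5107, 0.0205, 0.3232]
tcp_rot: [0.529, 0.849, -0.0, -0.0]
wrist_force: [-0.7, 0.1, 0.8]
grip_width: 0.087
grip_force: 0.0
```

Call:
{"api": "send_rows", "payload": {"linear": [[0.0219, 0.0263, 0], [0.0219, 0.0263, 0], [0.0219, 0.0263, 0], [0.0219, 0.0263, 0], [0, 0, 0]], "twist": [0, 0, 0, 0, 0], "claw": [0.087, 0.087, 0.087, 0.087, 0.087]}}

```text
t: 3.4
eef_pos: [0.5683, 0.1501, 0.3225]
tcp_rot: [0.531, 0.847, 0.001, -0.001]
wrist_force: [0.0, -0.6, -1.1]
grip_width: 0.087
grip_force: 0.0
```

Run:
```python
from h import *
import pickle
from scipy.spatial.transform import Rotation as Rn
D={n:camera(n) for n in('wrist','scene','side')};D['obs']=o=get_obs()
pickle.dump(D,open('d1.pkl','wb'))
cv2.imwrite('pics/w1.png',np.vstack([D['wrist']['color'][:,:,::-1][:300],np.hstack([D['scene']['color'][60:260,180:500,::-1],D['side']['color'][60:260,180:500,::-1]])]))
print(o['t'],o['eef_pos'])
R=Rn.from_quat(o['tcp_rot']).as_matrix()
for n in('scene','side'):
    P=(pts(D[n])-o['eef_pos'])@R;q=P[(D[n]['range_z']>0)&(P[...,2]<.02)&(abs(P[...,0])<.06)&(abs(P[...,1])<.13)]
    for z0 in np.arange(-.2,.02,.02):
        k=q[(q[:,2]>=z0)&(q[:,2]<z0+.02)]
        if len(k)>10: print(n,round(z0,3),len(k),'y',np.percentile(k[:,1],[0.5,99.5]).round(3),'x',np.percentile(k[:,0],[1,99]).round(3))
```

```text
3.55 [0.56712056 0.14553409 0.32296095]
scene -0.2 1218 y [-0.039  0.12 ] x [-0.059  0.019]
scene -0.18 1817 y [-0.036  0.12 ] x [-0.058  0.046]
scene -0.16 2122 y [-0.05  0.12] x [-0.058  0.048]
scene -0.14 1344 y [-0.05  0.12] x [-0.058  0.047]
scene -0.12 3071 y [-0.093  0.12 ] x [-0.056  0.044]
scene -0.1 2494 y [-0.094  0.12 ] x [-0.056  0.047]
scene -0.08 1282 y [-0.086  0.121] x [-0.058  0.033]
scene -0.06 364 y [-0.086  0.121] x [-0.059  0.015]
scene -0.04 408 y [-0.054  0.121] x [-0.059  0.011]
scene -0.02 507 y [-0.053  0.121] x [-0.059  0.009]
scene -0.0 514 y [-0.052  0.122] x [-0.059  0.029]
side -0.18 373 y [-0.05   0.018] x [-0.037  0.028]
side -0.16 1499 y [-0.051  0.12 ] x [-0.058  0.032]
side -0.14 1968 y [-0.051  0.12 ] x [-0.058  0.056]
side -0.12 3147 y [-0.095  0.12 ] x [-0.057  0.055]
side -0.1 2415 y [-0.095  0.12 ] x [-0.057  0.045]
side -0.08 1931 y [-0.088  0.121] x [-0.058  0.035]
side -0.06 636 y [-0.086  0.121] x [-0.059  0.012]
side -0.04 987 y [-0.058  0.121] x [-0.059  0.038]
side -0.02 982 y [-0.054  0.121] x [-0.059  0.044]
side -0.0 805 y [-0.053  0.121] x [-0.059  0.048]
```

View pics/w1.png

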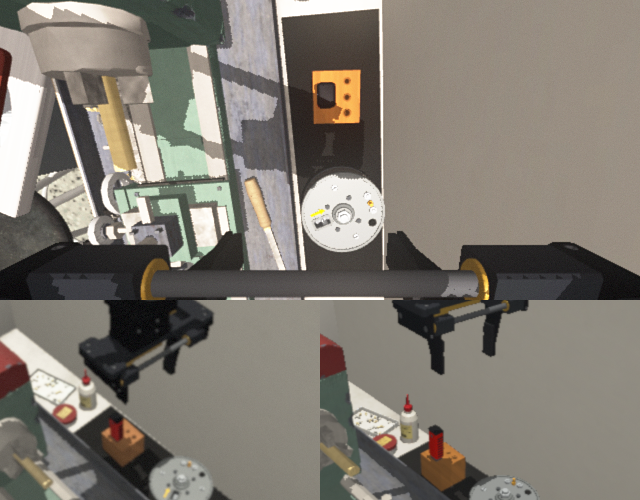

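The wrist view shows the handle cap at (326,95), with the block spanning (312–361, 70–123). The brake is centred at about (343,212), with the slot at (321,223), the arrow at (317,213) and the wall foot at column 382. I'll get closer numbers from this picture.

Run:
```python
from h import *
import pickle
D=pickle.load(open('d1.pkl','rb'));c=D['wrist'];P=pts(c)
hsv=cv2.cvtColor(c['color'],cv2.COLOR_RGB2HSV);H,S,V=[hsv[...,i] for i in range(3)]
v,u=np.mgrid[:400,:640]
mat=(u>290)&(u<300)&(v>100)&(v<200);print('mat z',np.median(P[mat],0),'wht',np.median(P[200:235,283:287].reshape(-1,3),0))
w=(u>400)&(u<600)&(v<220)&(c['range_z']>0);q=P[w]
for k in range(3):
    cc=q.mean(0);n=np.linalg.svd(q[::20]-cc,full_matrices=False)[2][2];n*=np.sign(n[0]);d=(q-cc)@n;q=q[abs(d)<.006]
print('wall',n,n@cc,np.degrees(np.arctan2(n[1],n[0])),'rms',np.std(d))
b=((H>5)&(H<20)&(S>120)&(v<140)&(u>300)&(u<370)).astype(np.uint8)
cs=max(cv2.findContours(b,0,2)[0],key=cv2.contourArea).reshape(-1,2)
tp=plane(c,cs,.058);r=cv2.minAreaRect(tp[:,:2].astype(np.float32)*1000);print('block',r, 'depthz',np.median(P[b>0],0))
cap=(V<70)&(u>310)&(u<345)&(v>72)&(v<118)&(P[...,2]>.11)
print('cap',cap.sum(),np.median(P[cap],0)); r=cv2.minAreaRect(P[cap][:,:2].astype(np.float32)*1000);print(r)
pl=((abs(P[...,2]-.056)<.008)&(u>295)&(u<395)&(v>155)&(v<260)&(S<60)).astype(np.uint8)
cs=max(cv2.findContours(pl,0,2)[0],key=cv2.contourArea).reshape(-1,2)
e=cv2.fitEllipse(cs);print('plate ell',e,plane(c,[e[0]],.056)*1000)
nut=(P[...,2]>.068)&(pl+1>0)&(u>325)&(u<360)&(v>195)&(v<230);print('nut',nut.sum(),P[nut].mean(0))
y=(H>20)&(H<35)&(S>120)&(u>295)&(u<330)&(v>200)&(v<235);print('arrow',y.sum(),P[y].mean(0),cv2.minAreaRect(P[y][:,:2].astype(np.float32)*1000))
np.set_printoptions(linewidth=200)
cv2.imwrite('pics/w2.png',np.hstack([cv2.resize(c['color'][160:265,290:395,::-1],(400,400),interpolation=cv2.INTER_CUBIC),cv2.resize(c['color'][60:130,300:370,::-1],(400,400),interpolation=cv2.INTER_CUBIC)]))
```

```text
mat z [0.53173432 0.15428048 0.0021026 ] wht [0.56294741 0.04603082 0.00620668]
wall [ 0.86505239  0.50168035 -0.00108949] 0.678342922188792 30.11125348329631 rms 0.0004123837814903032
block ((551.5006713867188, 249.98944091796875), (64.13752746582031, 67.82852935791016), 25.946035385131836) depthz [0.55611281 0.25243203 0.05827638]
cap 245 [0.53791815 0.23681943 0.13012511]
((537.3746337890625, 241.29336547851562), (18.81595230102539, 24.95110511779785), 26.14761734008789)
plate ell ((342.8053894042969, 211.60081481933594), (79.17550659179688, 83.13507843017578), 77.41082763671875) [[634.59280185 110.1842901   56.        ]]
nut 117 [0.62906073 0.1152947  0.096718  ]
arrow 43 [0.60103163 0.09240451 0.05591327] ((601.3208618164062, 91.84136962890625), (21.532489776611328, 7.254223346710205), 60.936161041259766)
```

View pics/w2.png

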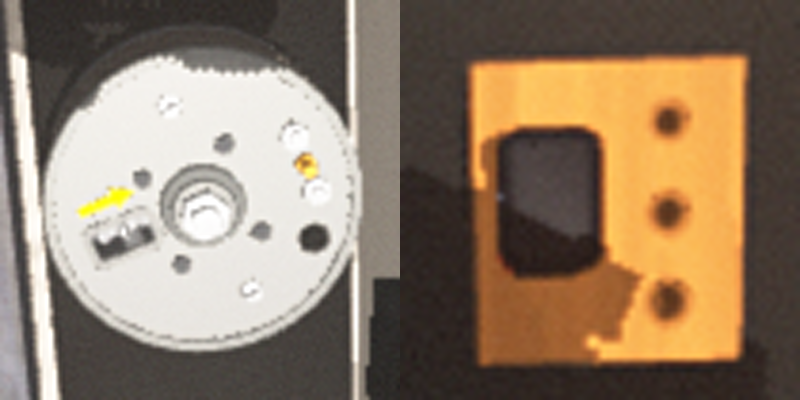

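The handle centre is at (0.5374, 0.2413) with yaw 26.1°, 92 mm from the wall, which is tight for the ±95 mm body. I'll go down 10 mm towards the lathe, then ease towards the wall while watching the force.

Call:
{"api": "send_rows", "payload": {"linear": [[0.033, 0.0017, 0], [0.033, 0.0017, 0], [0.033, 0.0017, 0], [0, 0, 0.035], [0, 0, 0.035]], "twist": [0, 0, 0, 0, 0], "claw": [0.087, 0.087, 0.087, 0.087, 0.087]}}

```text
t: 3.97
eef_pos: [0.5297, 0.2378, 0.2562]
tcp_rot: [0.531, 0.847, 0.003, 0.002]
wrist_force: [0.4, -0.1, -0.0]
grip_width: 0.0871
grip_force: 0.0
```

Call:
{"api": "send_rows", "payload": {"linear": [[0, 0, 0.035], [0, 0, 0.035], [0, 0, 0.035], [0, 0, 0.035], [0, 0, 0.02]], "twist": [0, 0, 0, 0, -0.003], "claw": [0.087, 0.087, 0.087, 0.087, 0.087]}}

```text
t: 4.38
eef_pos: [0.5264, 0.2346, 0.0896]
tcp_rot: [0.531, 0.847, -0.002, -0.002]
wrist_force: [-1.5, -0.1, -0.1]
grip_width: 0.0866
grip_force: 0.0
```

Call:
{"api": "send_rows", "payload": {"linear": [[0, 0, 0.003], [0, 0, 0], [0, 0.002, 0], [0, 0, 0]], "twist": [0, 0, 0, 0], "claw": [0.087, 0.087, 0.087, 0.087]}}

```text
t: 4.72
eef_pos: [0.5327, 0.2379, 0.0933]
tcp_rot: [0.53, 0.848, 0.002, 0.002]
wrist_force: [0.3, 0.4, 0.1]
grip_width: 0.0869
grip_force: 0.0
```

Call:
{"api": "send_rows", "payload": {"linear": [[0, 0.002, 0], [0, 0, 0], [0, 0, 0]], "twist": [0, 0, 0], "claw": [0.087, 0.087, 0.087]}}

```text
t: 4.97
eef_pos: [0.5332, 0.2389, 0.0918]
tcp_rot: [0.529, 0.848, 0.001, 0.001]
wrist_force: [0.4, 0.1, -0.5]
grip_width: 0.0872
grip_force: 0.0
```

Call:
{"api": "send_rows", "payload": {"linear": [[0, 0.001, 0], [0, 0, 0]], "twist": [0, 0], "claw": [0.087, 0.087]}}

```text
t: 5.13
eef_pos: [0.5334, 0.2392, 0.0909]
tcp_rot: [0.529, 0.848, 0.0, 0.0]
wrist_force: [-0.3, 0.2, -0.4]
grip_width: 0.0872
grip_force: 0.0
```

Call:
{"api": "send_rows", "payload": {"linear": [[0, 0.001, 0], [0, 0, 0]], "twist": [0, 0], "claw": [0.087, 0.087]}}

```text
t: 5.3
eef_pos: [0.5339, 0.2395, 0.0904]
tcp_rot: [0.529, 0.848, -0.0, -0.0]
wrist_force: [-1.2, -0.5, -0.2]
grip_width: 0.0867
grip_force: 0.0
```

Call:
{"api": "send_rows", "payload": {"linear": [[0, 0.001, 0], [0, 0, 0]], "twist": [0, 0], "claw": [0.087, 0.087]}}

```text
t: 5.47
eef_pos: [0.5339, 0.2395, 0.0901]
tcp_rot: [0.529, 0.848, -0.001, -0.001]
wrist_force: [-4.9, -3.3, 2.6]
grip_width: 0.0871
grip_force: 0.0
```

The body touches the wall lightly, about 6 N, with some 4 mm still to go. The blade has yaw slack in its hole, so I'll square the gripper to the wall (30°) to gain room and take up the rest from the hole's clearance.

Call:
{"api": "send_rows", "payload": {"linear": [[0, -0.004, 0], [0, 0, 0], [0, 0.002, 0], [0, 0.001, 0], [0, 0, 0]], "twist": [0, -0.068, 0, 0, 0], "claw": [0.087, 0.087, 0.087, 0.087, 0.087]}}

```text
t: 5.88
eef_pos: [0.5344, 0.2398, 0.0907]
tcp_rot: [0.501, 0.865, 0.0, 0.0]
wrist_force: [0.7, 0.2, 0.2]
grip_width: 0.0872
grip_force: 0.0
```

Call:
{"api": "send_rows", "payload": {"linear": [[0, 0.001, 0], [0, 0, 0], [0, 0, 0]], "twist": [0, 0, 0], "claw": [0.087, 0.087, 0.087]}}

```text
t: 6.13
eef_pos: [0.535, 0.2402, 0.0906]
tcp_rot: [0.5, 0.866, 0.0, 0.0]
wrist_force: [0.5, -0.0, -0.1]
grip_width: 0.0871
grip_force: 0.0
```

Call:
{"api": "send_rows", "payload": {"linear": [[0, 0.001, 0], [0, 0, 0]], "twist": [0, 0], "claw": [0.087, 0.087]}}

```text
t: 6.3
eef_pos: [0.5355, 0.2405, 0.0904]
tcp_rot: [0.5, 0.866, -0.0, -0.0]
wrist_force: [-1.1, -1.5, 0.6]
grip_width: 0.0869
grip_force: 0.0
```

Call:
{"api": "send_rows", "payload": {"linear": [[0, -0.0005, 0], [0, 0, 0], [0, 0, 0], [0, 0, 0], [0, 0, 0]], "twist": [0, 0, 0, 0, 0], "claw": [0.04, 0.03, 0.026, 0.024, 0.022]}}

```text
t: 6.72
eef_pos: [0.5354, 0.2404, 0.0906]
tcp_rot: [0.5, 0.866, 0.0, 0.0]
wrist_force: [0.1, 0.2, 0.2]
grip_width: 0.0611
grip_force: 0.0
```

Call:
{"api": "send_rows", "payload": {"linear": [[0, 0, 0], [0, 0, 0], [0, 0, 0], [0, 0, 0], [0, 0, 0]], "twist": [0, 0, 0, 0, 0], "claw": [0.01, 0.0, 0.0, 0.0, 0.0]}}

```text
t: 7.13
eef_pos: [0.5353, 0.2404, 0.0905]
tcp_rot: [0.5, 0.866, 0.0, -0.0]
wrist_force: [-0.3, 0.8, 0.5]
grip_width: 0.0285
grip_force: 0.0
```

Call:
{"api": "send_rows", "payload": {"linear": [[0, 0, 0], [0, 0, 0], [0, 0, 0], [0, 0, 0]], "twist": [0, 0, 0, 0], "claw": [0.0, 0.0, 0.0, 0.0]}}

```text
t: 7.47
eef_pos: [0.5358, 0.2406, 0.0906]
tcp_rot: [0.5, 0.866, 0.001, 0.0]
wrist_force: [-2.7, 0.8, -1.4]
grip_width: 0.0199
grip_force: 29.8
```

Call:
{"api": "send_rows", "payload": {"linear": [[0, 0, -0.01], [0, 0, -0.02], [0, 0, -0.02], [0, 0, -0.02], [0, 0, -0.02]], "twist": [0, 0, 0, 0, 0], "claw": [0.0, 0.0, 0.0, 0.0, 0.0]}}

```text
t: 7.88
eef_pos: [0.5345, 0.2401, 0.1811]
tcp_rot: [0.5, 0.866, -0.001, -0.001]
wrist_force: [0.3, -0.1, -1.9]
grip_width: 0.0194
grip_force: 30.0
```

The blade is out. Next I move past the slot so that the wrist camera looks onto it from the side.

Call:
{"api": "send_rows", "payload": {"linear": [[0, -0.004, -0.012], [-0.0366, -0.0021, -0.003], [-0.0366, -0.0021, 0], [-0.0366, -0.0021, 0], [-0.0366, -0.0021, 0]], "twist": [0, 0, 0, 0, 0], "claw": [0.0, 0.0, 0.0, 0.0, 0.0]}}

```text
t: 8.3
eef_pos: [0.5973, 0.1061, 0.1954]
tcp_rot: [0.5, 0.866, -0.0, -0.001]
wrist_force: [0.9, 0.2, -0.3]
grip_width: 0.0197
grip_force: 30.0
```

Call:
{"api": "send_rows", "payload": {"linear": [[-0.0366, -0.0021, 0], [-0.0366, -0.0021, 0], [0, 0, 0], [0, 0, 0]], "twist": [0, 0, 0, 0], "claw": [0.0, 0.0, 0.0, 0.0]}}

```text
t: 8.63
eef_pos: [0.6303, 0.0396, 0.1948]
tcp_rot: [0.502, 0.865, -0.001, -0.001]
wrist_force: [0.3, 0.5, -1.5]
grip_width: 0.0198
grip_force: 30.0
```

Run:
```python
from h import *
import pickle
c=camera('wrist');o=get_obs();pickle.dump((c,o),open('d2.pkl','wb'));print(o['t'],o['eef_pos'],o['tcp_rot'])
im=c['color'][:,:,::-1];cv2.imwrite('pics/w3.png',np.hstack([cv2.resize(im,(480,300)),cv2.resize(im[80:230,250:410],(320,300),interpolation=cv2.INTER_CUBIC)]))
```

```text
8.6833 [0.62986958 0.04115901 0.19475468] [ 5.01053997e-01  8.65415230e-01 -4.09012186e-04 -1.09785198e-03]
```

View pics/w3.png

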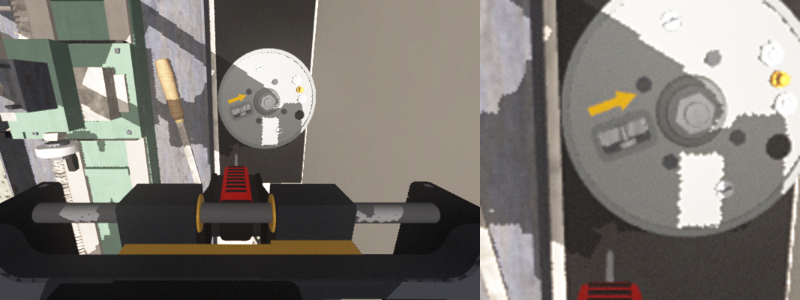

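The slot shows at full-image pixel (321,147), with teeth visible inside it. The arrow is above it, the nut at about (358,137), and the blade tip at about (315,205). I'll zoom in and measure.

Run:
```python
from h import *
import pickle
c,o=pickle.load(open('d2.pkl','rb'));P=pts(c)
hsv=cv2.cvtColor(c['color'],cv2.COLOR_RGB2HSV);H,S,V=[hsv[...,i] for i in range(3)]
v,u=np.mgrid[:400,:640]
y=((H>12)&(H<32)&(S>130)&(u>295)&(u<335)&(v>115)&(v<145));q=plane(c,np.argwhere(y)[:,::-1],.056);cc=q.mean(0);w=np.linalg.svd((q-cc)[:,:2],full_matrices=False)[2][0];print('arrow',y.sum(),cc*1000,'yaw',np.degrees(np.arctan2(w[1],w[0]))%180)
pl=((abs(P[...,2]-.056)<.006)&(u>285)&(u<425)&(v<210)).astype(np.uint8)
cs=max(cv2.findContours(pl,0,1)[0],key=cv2.contourArea).reshape(-1,2);hull=cv2.convexHull(cs)
W=plane(c,hull.reshape(-1,2).astype(float),.056)[:,:2].astype(np.float32)*1000;print('plate circ',cv2.minEnclosingCircle(W),'ell',cv2.fitEllipse(W))
print('plate z',np.median(P[pl>0][:,2]))
d=((P[...,2]<.049)&(u>295)&(u<350)&(v>130)&(v<165)&(c['range_z']>0));r=cv2.minAreaRect(plane(c,np.argwhere(d)[:,::-1].astype(float),.056)[:,:2].astype(np.float32)*1000);print('slot depth',d.sum(),r,np.argwhere(d).min(0),np.argwhere(d).max(0))
# rectified top view: 0.25mm per px about guess, world-aligned to arrow yaw
K=np.array(c['intrinsics']);yaw=np.arctan2(w[1],w[0]);yaw=yaw if abs(yaw)<1.6 else yaw-np.pi*np.sign(yaw)
g=np.array([.6114,.0853]);ex=np.array([np.cos(yaw),np.sin(yaw)]);ey=np.array([-ex[1],ex[0]])
X,Y=np.meshgrid(np.arange(-30,50,.133),np.arange(30,-30,-.133));Wp=np.stack([g[0]+(X*ex[0]+Y*ey[0])/1e3,g[1]+(X*ex[1]+Y*ey[1])/1e3,0*X+.056],-1)
uv=cv2.projectPoints(Wp.reshape(-1,3),np.array(c['rvec'],float),np.array(c['tvec'],float),K,None)[0].reshape(*X.shape,2).astype(np.float32)
im=cv2.remap(c['color'][:,:,::-1],uv,None,cv2.INTER_CUBIC)
for k in range(-30,51,10):
    x=int((k+30)/.133);cv2.line(im,(x,0),(x,8),(0,0,255),1)
    yy=int((30-k)/.133);cv2.line(im,(0,yy),(8,yy),(0,0,255),1)
cv2.imwrite('pics/r1.png',im);print('yaw used',np.degrees(yaw),im.shape)
```

```text
arrow 122 [601.19863308  92.11994234  56.        ] yaw 49.8783893594574
plate circ ((636.025146484375, 107.61592864990234), 62.66257095336914) ell ((635.9953002929688, 107.61019134521484), (125.1144790649414, 125.16934204101562), 7.122686386108398)
plate z 0.05564108261204522
slot depth 289 ((608.4912719726562, 74.69087982177734), (41.554412841796875, 11.610578536987305), 51.95418930053711) [139 296] [164 334]
yaw used 49.8783893594574 (452, 602, 3)
```

View pics/r1.png

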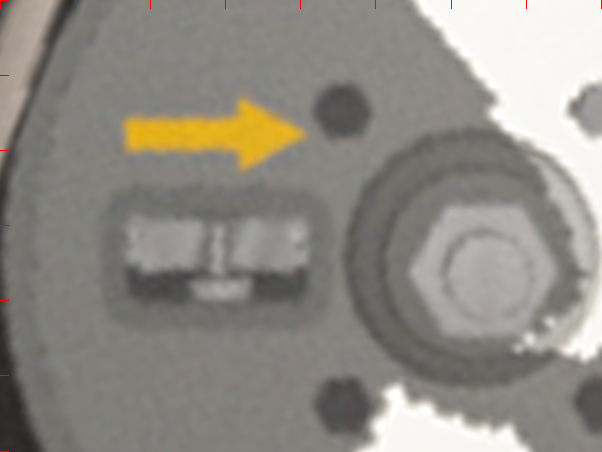

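The rectified view is clear. The slot centre is at (0.6140, 0.0816), which agrees with the plate centre minus 34 mm, with yaw 49.9°. A tooth stands practically upright in the middle of the slot, with its neighbours near ±10.6 mm. Next I check the blade tip against the TCP in the same image.

Run:
```python
from h import *
import pickle
from scipy.spatial.transform import Rotation as Rn
c,o=pickle.load(open('d2.pkl','rb'));P=pts(c);K=np.array(c['intrinsics']);print(K[0,2],K[1,2])
R=Rn.from_quat(o['tcp_rot']).as_matrix();T=(P-o['eef_pos'])@R
for d in(.081,.0846,.0876): print(d,cv2.projectPoints((o['eef_pos']+R@[0,0,d]).reshape(1,3),np.array(c['rvec'],float),np.array(c['tvec'],float),K,None)[0].ravel())
g=c['color'].mean(2)
for r in range(198,232,3): print(r,g[r,306:326].astype(int),(T[r,315]*1000).round(1))
m=(abs(T[...,0])<.03)&(abs(T[...,1])<.02)&(T[...,2]>.045)&(T[...,2]<.1);q=T[m]
print(m.sum(),np.median(q,0),np.percentile(q,[2,98],0))
# target
s=np.array([.6140,.0816]);ex=np.array([np.cos(np.radians(49.9)),np.sin(np.radians(49.9))])
print('x=-5 point',s-.005*ex)
```

```text
314.330500003525 199.35792519270976
0.081 [315.06539883 208.15674184]
0.0846 [315.06265574 206.79742971]
0.0876 [315.06042757 205.69328382]
198 [42 40 40 41 44 59 60 55 59 60 59 63 60 59 61 56 55 56 56 57] [-23.8   0.  191.3]
201 [40 46 40 50 59 57 55 58 59 56 60 59 54 57 57 57 58 58 59 58] [-27.8   0.  192. ]
204 [43 48 56 58 57 58 60 63 65 64 57 56 58 55 58 61 59 60 57 60] [-31.4   0.  191.3]
207 [ 61  60  59  60  57  57  63  88 115 112  94  61  59  57  59  62  61  60
  60  59] [ 3.1 -0.1 74.5]
210 [ 60  61  62  56  61  59  66  93 115 113  93  61  58  59  64  62  56  60
  54  60] [ 2.8 -0.1 68. ]
213 [ 56  62  55  59  61  62  64  93 114 112  95  60  54  58  56  60  58  58
  59  61] [ 2.9 -0.1 60.7]
216 [ 58  59  57  61  58  62  70 102 117 117  92  63  61  60  57  60  59  57
  59  60] [ 3.  -0.1 53.8]
219 [ 59  58  57  58  53  59  70 104 119 118 108  67  58  59  61  60  58  58
  58  61] [ 2.6 -0.1 48.6]
222 [43 40 39 39 37 36 39 35 37 39 38 37 36 39 40 39 37 35 39 50] [12.3 -0.1 17.5]
225 [38 40 39 37 36 39 37 41 33 41 33 35 38 37 40 35 37 42 40 47] [12.2 -0.1 12.9]
228 [67 67 65 66 67 64 65 66 68 70 65 63 63 65 69 64 66 68 62 64] [11.7 -0.1  9.3]
231 [55 56 61 53 57 54 57 55 56 54 55 56 56 53 54 54 55 54 55 50] [12.1 -0.1  3.8]
60 [ 2.71487302e-03 -6.95768125e-05  6.12362125e-02] [[ 0.00227028 -0.0016373   0.04564344]
 [ 0.00314961  0.00074812  0.08118694]]
x=-5 point [0.61077938 0.07777539]
```

The tool sits centred in y, about 1 mm towards −x of the TCP, with its tip about 84.5 mm below. I turn it to the slot's yaw and move to x = −5 mm in the slot frame, above the plate.

Call:
{"api": "send_rows", "payload": {"linear": [[0, 0, 0], [0, 0, 0], [0, 0, 0], [0.0196, 0.0074, 0], [0.0196, 0.0074, 0]], "twist": [-0.11, -0.11, -0.11, 0, 0], "claw": [0.0, 0.0, 0.0, 0.0, 0.0]}}

```text
t: 9.1
eef_pos: [0.6097, 0.08, 0.1952]
tcp_rot: [0.351, 0.936, -0.0, -0.001]
wrist_force: [0.5, 0.8, -1.6]
grip_width: 0.0198
grip_force: 30.0
```

Call:
{"api": "send_rows", "payload": {"linear": [[0, 0, 0.025], [0, 0, 0.02], [0, 0, 0], [0, 0, 0], [0, 0, 0]], "twist": [0, 0, 0, 0, 0], "claw": [0.0, 0.0, 0.0, 0.0, 0.0]}}

```text
t: 9.52
eef_pos: [0.6109, 0.0795, 0.1515]
tcp_rot: [0.351, 0.936, 0.0, 0.0]
wrist_force: [-0.4, -0.4, -1.1]
grip_width: 0.0198
grip_force: 30.0
```

```bash
cat > w.py <<'E'
from h import *
from scipy.spatial.transform import Rotation as Rn
o=get_obs();a=np.radians(49.9);S=np.array([[np.cos(a),np.sin(a)],[-np.sin(a),np.cos(a)]])
R=Rn.from_quat(o['tcp_rot']).as_matrix();s=np.array([.6140,.0816])
tip=o['eef_pos']+R@[-.001,0,.0845]
print('t',round(o['t'],2),'tip in slot mm',(S@(tip[:2]-s)*1000).round(2),'z',round((tip[2]-.0554)*1000,2),'tooly yaw',np.degrees(np.arctan2(R[1,1],R[0,1])).round(1),'F slot',(S@o['wrist_force'][:2]).round(2),o['wrist_force'][2].round(2),'grip',o['grip_width'].round(4))
E
python3 w.py
```

```text
Traceback (most recent call last):
  File "w.py", line 6, in <module>
    print('t',round(o['t'],2),'tip in slot mm',(S@(tip[:2]-s)*1000).round(2),'z',round((tip[2]-.0554)*1000,2),'tooly yaw',np.degrees(np.arctan2(R[1,1],R[0,1])).round(1),'F slot',(S@o['wrist_force'][:2]).round(2),o['wrist_force'][2].round(2),'grip',o['grip_width'].round(4))
                                                                                                                                                                                                                                                        ^^^^^^^^^^^^^^^^^^^^^
AttributeError: 'float' object has no attribute 'round'
```

Call:
{"api": "send_rows", "payload": {"linear": [[0, -0.0015, 0.004], [0, 0, 0.004], [0, 0, 0], [0, 0, 0], [0, 0, 0]], "twist": [0, 0, 0, 0, 0], "claw": [0.0, 0.0, 0.0, 0.0, 0.0]}}

```text
t: 9.93
eef_pos: [0.61, 0.0775, 0.1428]
tcp_rot: [0.351, 0.936, 0.0, 0.0]
wrist_force: [0.0, -1.1, -0.9]
grip_width: 0.0198
grip_force: 30.0
```

Call:
{"api": "send_rows", "payload": {"linear": [[0, 0, 0.0015], [0, 0, 0.0015], [0, 0, 0]], "twist": [0, 0, 0], "claw": [0.0, 0.0, 0.0]}}

```text
t: 10.18
eef_pos: [0.6097, 0.0776, 0.1391]
tcp_rot: [0.351, 0.936, -0.0, -0.0]
wrist_force: [-1.3, -0.4, -1.7]
grip_width: 0.02
grip_force: 30.0
```

Call:
{"api": "send_rows", "payload": {"linear": [[0, 0, 0.0015], [0, 0, 0.001], [0, 0, 0]], "twist": [0, 0, 0], "claw": [0.0, 0.0, 0.0]}}

```text
t: 10.43
eef_pos: [0.6096, 0.0777, 0.1367]
tcp_rot: [0.351, 0.936, -0.0, -0.0]
wrist_force: [0.1, -0.5, -1.0]
grip_width: 0.0196
grip_force: 30.0
```

```bash
sed -i "s/o\['grip_width'\].round(4)/round(float(o['grip_width']),4)/" w.py; python3 w.py
```

```text
t 10.43 tip in slot mm [-5.86 -0.17] z -3.23 tooly yaw 48.9 F slot [-0.33 -0.36] -0.98 grip 0.0196
```

Call:
{"api": "send_rows", "payload": {"linear": [[0, 0.0004, 0.0015], [0, 0, 0.0015], [0, 0, 0.0015], [0, 0, 0]], "twist": [0, 0, 0, 0], "claw": [0.0, 0.0, 0.0, 0.0]}}

```text
t: 10.77
eef_pos: [0.6098, 0.078, 0.132]
tcp_rot: [0.351, 0.936, -0.0, -0.0]
wrist_force: [0.1, -0.3, -0.9]
grip_width: 0.0196
grip_force: 30.0
```

Call:
{"api": "send_rows", "payload": {"linear": [[0, 0, 0.0015], [0, 0, 0.0015], [0, 0, 0]], "twist": [0, 0, 0], "claw": [0.0, 0.0, 0.0]}}

```text
t: 11.02
eef_pos: [0.6099, 0.078, 0.1292]
tcp_rot: [0.351, 0.936, -0.0, -0.0]
wrist_force: [-0.0, -0.3, -0.8]
grip_width: 0.0197
grip_force: 30.0
```

Call:
{"api": "send_rows", "payload": {"linear": [[0, 0, 0.0015], [0, 0, 0.001], [0, 0, 0], [0, 0, 0]], "twist": [0, 0, 0, 0], "claw": [0.0, 0.0, 0.0, 0.0]}}

```text
t: 11.35
eef_pos: [0.61, 0.078, 0.1269]
tcp_rot: [0.351, 0.936, -0.0, -0.0]
wrist_force: [0.6, -0.3, -0.6]
grip_width: 0.02
grip_force: 30.0
```

```bash
python3 w.py; python3 -c "
from h import *
c=camera('wrist');cv2.imwrite('pics/w4.png',cv2.resize(c['color'][100:260,230:400,::-1],(680,640))[:600])"
```

```text
t 11.35 tip in slot mm [-5.37 -0.31] z -12.95 tooly yaw 48.9 F slot [ 0.15 -0.62] -0.55 grip 0.02
```

View pics/w4.png

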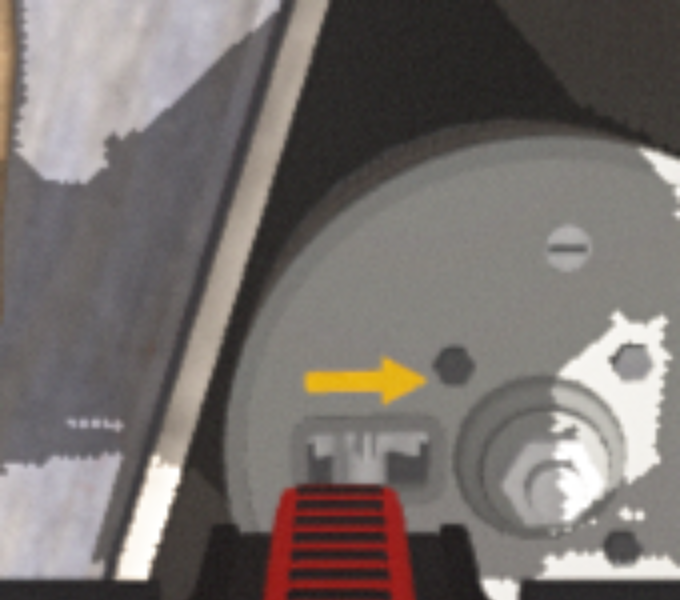

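The blade is in the slot, just left of the upright tooth (crop (345,440), tooth at (368,440)). I start pushing along +x in small steps while reading the force.

Call:
{"api": "send_rows", "payload": {"linear": [[0, 0.001, 0], [0, 0.001, 0], [0, 0, 0]], "twist": [0, 0, 0], "claw": [0.0, 0.0, 0.0]}}

```text
t: 11.65
eef_pos: [0.6116, 0.0796, 0.1272]
tcp_rot: [0.351, 0.936, 0.0, 0.0]
wrist_force: [-0.1, 0.3, -0.9]
grip_width: 0.0199
grip_force: 30.0
```

Call:
{"api": "send_rows", "payload": {"linear": [[0, 0.001, 0], [0, 0, 0]], "twist": [0, 0], "claw": [0.0, 0.0]}}

```text
t: 11.82
eef_pos: [0.6122, 0.0804, 0.1271]
tcp_rot: [0.351, 0.936, 0.0, 0.0]
wrist_force: [0.1, 0.5, -1.4]
grip_width: 0.0196
grip_force: 30.0
```

Call:
{"api": "send_rows", "payload": {"linear": [[0, 0.001, 0], [0, 0, 0]], "twist": [0, 0], "claw": [0.0, 0.0]}}

```text
t: 11.98
eef_pos: [0.6126, 0.0809, 0.127]
tcp_rot: [0.351, 0.936, -0.0, -0.0]
wrist_force: [0.0, 0.2, -0.3]
grip_width: 0.0201
grip_force: 30.0
```

Call:
{"api": "send_rows", "payload": {"linear": [[0, 0.001, 0], [0, 0, 0]], "twist": [0, 0], "claw": [0.0, 0.0]}}

```text
t: 12.15
eef_pos: [0.6133, 0.0816, 0.127]
tcp_rot: [0.351, 0.936, -0.0, -0.0]
wrist_force: [-1.7, -0.7, -0.3]
grip_width: 0.0197
grip_force: 30.0
```

```bash
python3 w.py
```

```text
t 12.15 tip in slot mm [-0.57 -0.45] z -12.87 tooly yaw 48.9 F slot [-1.65  0.81] -0.33 grip 0.0197
```

Call:
{"api": "send_rows", "payload": {"linear": [[0, 0.001, 0], [0, 0, 0]], "twist": [0, 0], "claw": [0.0, 0.0]}}

```text
t: 12.32
eef_pos: [0.614, 0.0825, 0.127]
tcp_rot: [0.351, 0.936, -0.0, -0.0]
wrist_force: [-1.5, -1.4, -0.3]
grip_width: 0.0195
grip_force: 30.0
```

Call:
{"api": "send_rows", "payload": {"linear": [[0, 0.001, 0], [0, 0, 0]], "twist": [0, 0], "claw": [0.0, 0.0]}}

```text
t: 12.48
eef_pos: [0.6147, 0.0833, 0.127]
tcp_rot: [0.351, 0.936, -0.0, -0.0]
wrist_force: [-1.4, -1.8, -0.6]
grip_width: 0.0197
grip_force: 30.0
```

Call:
{"api": "send_rows", "payload": {"linear": [[0, 0.001, 0], [0, 0, 0]], "twist": [0, 0], "claw": [0.0, 0.0]}}

```text
t: 12.65
eef_pos: [0.6153, 0.0841, 0.1269]
tcp_rot: [0.351, 0.936, -0.0, -0.0]
wrist_force: [-0.6, -1.6, -0.9]
grip_width: 0.02
grip_force: 30.0
```

```bash
python3 w.py; python3 -c "
from h import *
c=camera('wrist');cv2.imwrite('pics/w5.png',cv2.resize(c['color'][180:240,290:350,::-1],(480,480)))"
```

```text
t 12.65 tip in slot mm [ 2.73 -0.42] z -13.02 tooly yaw 48.9 F slot [-1.54 -0.58] -0.88 grip 0.02
```

A steady −2 N along x means the tooth is engaged and turning freely. Re-entering: lift, step back behind the next tooth, lower, and push on. At least 1.3 teeth of travel are guaranteed free.

Call:
{"api": "send_rows", "payload": {"linear": [[0, -0.001, 0], [0, 0, -0.003], [0, 0, -0.003], [0, -0.0051, 0], [0, -0.0051, 0]], "twist": [0, 0, 0, 0, 0], "claw": [0.0, 0.0, 0.0, 0.0, 0.0]}}

```text
t: 13.12
eef_pos: [0.6083, 0.0755, 0.1337]
tcp_rot: [0.351, 0.936, 0.0, 0.001]
wrist_force: [-1.1, -0.0, -0.1]
grip_width: 0.02
grip_force: 30.0
```

Call:
{"api": "send_rows", "payload": {"linear": [[0, 0, 0], [0, 0, 0.002], [0, 0, 0.002], [0, 0, 0.002], [0, 0, 0]], "twist": [0, 0, 0, 0, 0], "claw": [0.0, 0.0, 0.0, 0.0, 0.0]}}

```text
t: 13.53
eef_pos: [0.6076, 0.0756, 0.1262]
tcp_rot: [0.351, 0.936, -0.0, -0.001]
wrist_force: [0.2, 0.1, -0.8]
grip_width: 0.0196
grip_force: 30.0
```

```bash
python3 w.py
```

```text
t 13.53 tip in slot mm [-8.78  0.14] z -13.68 tooly yaw 48.9 F slot [ 0.2  -0.07] -0.79 grip 0.0196
```

Call:
{"api": "send_rows", "payload": {"linear": [[0, 0.001, 0], [0, 0.001, 0], [0, 0.001, 0], [0, 0, 0]], "twist": [0, 0, 0, 0], "claw": [0.0, 0.0, 0.0, 0.0]}}

```text
t: 13.87
eef_pos: [0.6098, 0.0778, 0.127]
tcp_rot: [0.351, 0.936, -0.0, -0.0]
wrist_force: [-2.8, -1.5, -0.2]
grip_width: 0.0198
grip_force: 30.0
```

Call:
{"api": "send_rows", "payload": {"linear": [[0, 0.001, 0], [0, 0.001, 0], [0, 0, 0]], "twist": [0, 0, 0], "claw": [0.0, 0.0, 0.0]}}

```text
t: 14.12
eef_pos: [0.6116, 0.0794, 0.1273]
tcp_rot: [0.351, 0.936, 0.0, 0.0]
wrist_force: [-1.9, -1.0, 0.0]
grip_width: 0.0199
grip_force: 30.0
```

Call:
{"api": "send_rows", "payload": {"linear": [[0, 0.001, 0], [0, 0.001, 0], [0, 0, 0]], "twist": [0, 0, 0], "claw": [0.0, 0.0, 0.0]}}

```text
t: 14.37
eef_pos: [0.6129, 0.081, 0.1272]
tcp_rot: [0.351, 0.936, 0.0, 0.0]
wrist_force: [-1.0, -0.9, 0.1]
grip_width: 0.0199
grip_force: 30.0
```

Call:
{"api": "send_rows", "payload": {"linear": [[0, 0.001, 0], [0, 0, 0]], "twist": [0, 0], "claw": [0.0, 0.0]}}

```text
t: 14.53
eef_pos: [0.6136, 0.0817, 0.1272]
tcp_rot: [0.351, 0.936, 0.0, 0.0]
wrist_force: [-0.9, -0.9, 1.6]
grip_width: 0.0197
grip_force: 30.0
```

```bash
python3 w.py
```

```text
t 14.53 tip in slot mm [-0.19 -0.63] z -12.69 tooly yaw 48.9 F slot [-1.25  0.06] 1.59 grip 0.0197
```

Call:
{"api": "send_rows", "payload": {"linear": [[0, 0.001, 0], [0, 0, 0]], "twist": [0, 0], "claw": [0.0, 0.0]}}

```text
t: 14.7
eef_pos: [0.6141, 0.0825, 0.1271]
tcp_rot: [0.351, 0.936, 0.0, 0.0]
wrist_force: [-0.7, -2.1, 1.4]
grip_width: 0.0198
grip_force: 30.0
```

Call:
{"api": "send_rows", "payload": {"linear": [[0, 0.001, 0], [0, 0, 0]], "twist": [0, 0], "claw": [0.0, 0.0]}}

```text
t: 14.87
eef_pos: [0.6148, 0.0832, 0.1271]
tcp_rot: [0.351, 0.936, 0.0, 0.0]
wrist_force: [-0.7, -1.9, 0.7]
grip_width: 0.0201
grip_force: 30.0
```

Call:
{"api": "send_rows", "payload": {"linear": [[0, 0.001, 0], [0, 0, 0]], "twist": [0, 0], "claw": [0.0, 0.0]}}

```text
t: 15.03
eef_pos: [0.6153, 0.0839, 0.127]
tcp_rot: [0.351, 0.936, 0.0, 0.0]
wrist_force: [-0.1, -0.7, 0.5]
grip_width: 0.0193
grip_force: 30.0
```

Call:
{"api": "send_rows", "payload": {"linear": [[0, 0.0005, 0], [0, 0, 0]], "twist": [0, 0], "claw": [0.0, 0.0]}}

```text
t: 15.2
eef_pos: [0.6156, 0.0843, 0.1269]
tcp_rot: [0.351, 0.936, 0.0, 0.0]
wrist_force: [-1.0, -1.2, 0.1]
grip_width: 0.0196
grip_force: 30.0
```

```bash
python3 w.py
```

```text
t 15.2 tip in slot mm [ 3.06 -0.54] z -12.95 tooly yaw 48.9 F slot [-1.62 -0.01] 0.07 grip 0.0196
```

Still free at about 2 N. Second re-entry, with smaller blind steps.

Call:
{"api": "send_rows", "payload": {"linear": [[0, -0.001, 0], [0, 0, -0.003], [0, 0, -0.003], [0, -0.0053, 0], [0, -0.0053, 0]], "twist": [0, 0, 0, 0, 0], "claw": [0.0, 0.0, 0.0, 0.0, 0.0]}}

```text
t: 15.62
eef_pos: [0.6081, 0.0755, 0.1335]
tcp_rot: [0.351, 0.936, 0.0, 0.0]
wrist_force: [-1.0, 0.2, -1.4]
grip_width: 0.02
grip_force: 30.0
```

Call:
{"api": "send_rows", "payload": {"linear": [[0.0004, 0, 0], [0, 0, 0.002], [0, 0, 0.002], [0, 0, 0.002], [0, 0, 0]], "twist": [0, 0, 0, 0, 0], "claw": [0.0, 0.0, 0.0, 0.0, 0.0]}}

```text
t: 16.03
eef_pos: [0.6072, 0.0758, 0.1262]
tcp_rot: [0.351, 0.936, -0.0, -0.001]
wrist_force: [0.6, 0.0, -1.3]
grip_width: 0.02
grip_force: 30.0
```

Call:
{"api": "send_rows", "payload": {"linear": [[0, 0.001, 0], [0, 0.001, 0], [0, 0, 0]], "twist": [0, 0, 0], "claw": [0.0, 0.0, 0.0]}}

```text
t: 16.28
eef_pos: [0.6088, 0.0772, 0.1269]
tcp_rot: [0.351, 0.936, -0.0, -0.0]
wrist_force: [-0.7, -1.4, -1.7]
grip_width: 0.0199
grip_force: 30.0
```

Call:
{"api": "send_rows", "payload": {"linear": [[0, 0.001, 0], [0, 0, 0]], "twist": [0, 0], "claw": [0.0, 0.0]}}

```text
t: 16.45
eef_pos: [0.6094, 0.0779, 0.127]
tcp_rot: [0.351, 0.936, -0.0, -0.0]
wrist_force: [-1.4, -1.5, -1.3]
grip_width: 0.0199
grip_force: 30.0
```

```bash
python3 w.py
```

```text
t 16.45 tip in slot mm [-5.83  0.17] z -12.88 tooly yaw 48.9 F slot [-2.08  0.14] -1.33 grip 0.0199
```

Call:
{"api": "send_rows", "payload": {"linear": [[0, 0.001, 0], [0, 0, 0]], "twist": [0, 0], "claw": [0.0, 0.0]}}

```text
t: 16.62
eef_pos: [0.6103, 0.0788, 0.1272]
tcp_rot: [0.351, 0.936, -0.0, -0.0]
wrist_force: [-2.0, -2.1, 0.5]
grip_width: 0.0198
grip_force: 30.0
```

Call:
{"api": "send_rows", "payload": {"linear": [[0, 0.001, 0], [0, 0, 0]], "twist": [0, 0], "claw": [0.0, 0.0]}}

```text
t: 16.78
eef_pos: [0.6112, 0.0796, 0.1273]
tcp_rot: [0.351, 0.936, 0.0, 0.0]
wrist_force: [-0.9, -2.1, 0.3]
grip_width: 0.0199
grip_force: 30.0
```

Call:
{"api": "send_rows", "payload": {"linear": [[0, 0.001, 0], [0, 0, 0]], "twist": [0, 0], "claw": [0.0, 0.0]}}

```text
t: 16.95
eef_pos: [0.6119, 0.0804, 0.1272]
tcp_rot: [0.351, 0.936, 0.0, 0.0]
wrist_force: [-1.9, -1.1, 0.1]
grip_width: 0.0196
grip_force: 30.0
```

Call:
{"api": "send_rows", "payload": {"linear": [[0, 0.001, 0], [0, 0, 0]], "twist": [0, 0], "claw": [0.0, 0.0]}}

```text
t: 17.12
eef_pos: [0.6125, 0.0811, 0.1271]
tcp_rot: [0.351, 0.936, 0.0, 0.0]
wrist_force: [-1.1, -1.3, -0.2]
grip_width: 0.0198
grip_force: 30.0
```

Call:
{"api": "send_rows", "payload": {"linear": [[0, 0.001, 0], [0, 0, 0]], "twist": [0, 0], "claw": [0.0, 0.0]}}

```text
t: 17.28
eef_pos: [0.6131, 0.0818, 0.1271]
tcp_rot: [0.351, 0.936, 0.0, 0.0]
wrist_force: [-1.3, -1.4, 0.7]
grip_width: 0.0197
grip_force: 30.0
```

Call:
{"api": "send_rows", "payload": {"linear": [[0, 0.001, 0], [0, 0, 0]], "twist": [0, 0], "claw": [0.0, 0.0]}}

```text
t: 17.45
eef_pos: [0.6137, 0.0826, 0.1271]
tcp_rot: [0.351, 0.936, 0.0, 0.0]
wrist_force: [-1.0, -1.0, 0.9]
grip_width: 0.0197
grip_force: 30.0
```

Call:
{"api": "send_rows", "payload": {"linear": [[0, 0.001, 0], [0, 0, 0]], "twist": [0, 0], "claw": [0.0, 0.0]}}

```text
t: 17.62
eef_pos: [0.6144, 0.0834, 0.127]
tcp_rot: [0.351, 0.936, 0.0, 0.0]
wrist_force: [-0.2, -1.8, -0.4]
grip_width: 0.0201
grip_force: 30.0
```

Call:
{"api": "send_rows", "payload": {"linear": [[0, 0.001, 0], [0, 0, 0]], "twist": [0, 0], "claw": [0.0, 0.0]}}

```text
t: 17.78
eef_pos: [0.6149, 0.0841, 0.127]
tcp_rot: [0.351, 0.936, 0.0, 0.0]
wrist_force: [-1.3, -2.0, -0.1]
grip_width: 0.0199
grip_force: 30.0
```

```bash
python3 w.py
```

```text
t 17.78 tip in slot mm [ 2.54 -0.09] z -12.93 tooly yaw 48.9 F slot [-2.39 -0.28] -0.07 grip 0.0199
```

Two and a half teeth in and still free. Third re-entry.

Call:
{"api": "send_rows", "payload": {"linear": [[0, 0.0005, 0], [0, 0, 0]], "twist": [0, 0], "claw": [0.0, 0.0]}}

```text
t: 17.95
eef_pos: [0.6152, 0.0844, 0.1269]
tcp_rot: [0.351, 0.936, 0.0, -0.0]
wrist_force: [-0.5, -0.1, -0.5]
grip_width: 0.0198
grip_force: 30.0
```

Call:
{"api": "send_rows", "payload": {"linear": [[0, -0.001, 0], [0, 0, -0.003], [0, 0, -0.003], [0, -0.0053, 0], [0, -0.0053, 0]], "twist": [0, 0, 0, 0, 0], "claw": [0.0, 0.0, 0.0, 0.0, 0.0]}}

```text
t: 18.37
eef_pos: [0.6077, 0.0757, 0.1335]
tcp_rot: [0.351, 0.936, 0.0, 0.0]
wrist_force: [0.6, -0.0, -0.6]
grip_width: 0.0201
grip_force: 30.0
```

Call:
{"api": "send_rows", "payload": {"linear": [[0, 0, 0], [0, 0, 0.002], [0, 0, 0.002], [0, 0, 0.002], [0, 0, 0]], "twist": [0, 0, 0, 0, 0], "claw": [0.0, 0.0, 0.0, 0.0, 0.0]}}

```text
t: 18.78
eef_pos: [0.6072, 0.0757, 0.1262]
tcp_rot: [0.351, 0.936, -0.0, -0.001]
wrist_force: [0.3, -0.7, -1.5]
grip_width: 0.0194
grip_force: 30.0
```

Call:
{"api": "send_rows", "payload": {"linear": [[0, 0.001, 0], [0, 0.001, 0], [0, 0, 0]], "twist": [0, 0, 0], "claw": [0.0, 0.0, 0.0]}}

```text
t: 19.03
eef_pos: [0.6087, 0.0772, 0.1268]
tcp_rot: [0.351, 0.936, -0.0, -0.0]
wrist_force: [-0.7, -1.0, -1.3]
grip_width: 0.0197
grip_force: 30.0
```

Call:
{"api": "send_rows", "payload": {"linear": [[0, 0.001, 0], [0, 0, 0]], "twist": [0, 0], "claw": [0.0, 0.0]}}

```text
t: 19.2
eef_pos: [0.6094, 0.0779, 0.127]
tcp_rot: [0.351, 0.936, -0.0, -0.0]
wrist_force: [-2.0, -1.4, 0.4]
grip_width: 0.02
grip_force: 30.0
```

```bash
python3 w.py
```

```text
t 19.2 tip in slot mm [-5.93  0.18] z -12.87 tooly yaw 48.9 F slot [-2.36  0.61] 0.44 grip 0.02
```

Call:
{"api": "send_rows", "payload": {"linear": [[0, 0.001, 0], [0, 0, 0]], "twist": [0, 0], "claw": [0.0, 0.0]}}

```text
t: 19.37
eef_pos: [0.6102, 0.0787, 0.1272]
tcp_rot: [0.351, 0.936, -0.0, -0.0]
wrist_force: [-2.1, -1.0, 0.4]
grip_width: 0.0199
grip_force: 30.0
```

Call:
{"api": "send_rows", "payload": {"linear": [[0, 0.001, 0], [0, 0, 0]], "twist": [0, 0], "claw": [0.0, 0.0]}}

```text
t: 19.53
eef_pos: [0.6111, 0.0795, 0.1273]
tcp_rot: [0.351, 0.936, 0.0, 0.0]
wrist_force: [-1.9, -0.6, 0.7]
grip_width: 0.0196
grip_force: 30.0
```

Call:
{"api": "send_rows", "payload": {"linear": [[0, 0.001, 0], [0, 0, 0]], "twist": [0, 0], "claw": [0.0, 0.0]}}

```text
t: 19.7
eef_pos: [0.6118, 0.0803, 0.1272]
tcp_rot: [0.351, 0.936, 0.0, 0.0]
wrist_force: [-0.9, -1.6, 0.1]
grip_width: 0.0194
grip_force: 30.0
```

Call:
{"api": "send_rows", "payload": {"linear": [[0, 0.001, 0], [0, 0, 0]], "twist": [0, 0], "claw": [0.0, 0.0]}}

```text
t: 19.87
eef_pos: [0.6123, 0.0809, 0.1271]
tcp_rot: [0.351, 0.936, -0.0, 0.0]
wrist_force: [-1.7, -1.9, 1.0]
grip_width: 0.0202
grip_force: 30.0
```

Call:
{"api": "send_rows", "payload": {"linear": [[0, 0.001, 0], [0, 0, 0], [0, 0, 0]], "twist": [0, 0, 0], "claw": [0.0, 0.0, 0.0]}}

```text
t: 20.12
eef_pos: [0.6128, 0.0814, 0.1271]
tcp_rot: [0.351, 0.936, -0.0, -0.0]
wrist_force: [-3.2, -2.8, 2.8]
grip_width: 0.0202
grip_force: 30.0
```

Call:
{"api": "send_rows", "payload": {"linear": [[0, 0.0005, 0], [0, 0, 0], [0, 0, 0]], "twist": [0, 0, 0], "claw": [0.0, 0.0, 0.0]}}

```text
t: 20.37
eef_pos: [0.613, 0.0818, 0.1271]
tcp_rot: [0.351, 0.936, -0.0, -0.0]
wrist_force: [-3.0, -3.7, 2.6]
grip_width: 0.02
grip_force: 30.0
```

```bash
python3 w.py
```

```text
t 20.37 tip in slot mm [-0.58 -0.17] z -12.76 tooly yaw 48.9 F slot [-4.71 -0.11] 2.61 grip 0.02
```

The push is climbing (4.7 N), so the shoe is touching. One small step to firm binding, then hold.

Call:
{"api": "send_rows", "payload": {"linear": [[0, 0.0005, 0], [0, 0, 0], [0, 0, 0], [0, 0, 0], [0, 0, 0]], "twist": [0, 0, 0, 0, 0], "claw": [0.0, 0.0, 0.0, 0.0, 0.0]}}

```text
t: 20.78
eef_pos: [0.6133, 0.082, 0.1271]
tcp_rot: [0.351, 0.936, -0.0, -0.0]
wrist_force: [-4.0, -5.3, 3.7]
grip_width: 0.0199
grip_force: 30.0
```

```bash
python3 w.py
```

```text
t 20.78 tip in slot mm [-0.26 -0.18] z -12.76 tooly yaw 48.9 F slot [-6.61 -0.32] 3.65 grip 0.0199
```

6.6 N is firmly bound, at blade x ≈ −0.3, which puts the tooth near +8°. To back off 36–40° while staying clear of the wall, I first push the trailing tooth back a little from this gap. Then I re-enter in front of the current tooth.

Call:
{"api": "send_rows", "payload": {"linear": [[0, -0.0015, 0], [0, -0.0015, 0], [0, -0.001, 0.0005], [0, 0, 0.001], [0, 0, 0]], "twist": [0, 0, 0, 0, 0], "claw": [0.0, 0.0, 0.0, 0.0, 0.0]}}

```text
t: 21.2
eef_pos: [0.6108, 0.0798, 0.1251]
tcp_rot: [0.351, 0.936, 0.0, -0.0]
wrist_force: [0.4, -0.2, -0.5]
grip_width: 0.0198
grip_force: 30.0
```

Call:
{"api": "send_rows", "payload": {"linear": [[0, -0.001, 0], [0, 0, 0]], "twist": [0, 0], "claw": [0.0, 0.0]}}

```text
t: 21.37
eef_pos: [0.6101, 0.0788, 0.1254]
tcp_rot: [0.351, 0.936, 0.0, -0.0]
wrist_force: [-0.1, -0.5, -0.6]
grip_width: 0.0199
grip_force: 30.0
```

Call:
{"api": "send_rows", "payload": {"linear": [[0, -0.001, 0], [0, 0, 0]], "twist": [0, 0], "claw": [0.0, 0.0]}}

```text
t: 21.53
eef_pos: [0.6095, 0.0779, 0.1255]
tcp_rot: [0.351, 0.936, 0.0, 0.0]
wrist_force: [-0.4, -0.0, -1.5]
grip_width: 0.0199
grip_force: 30.0
```

```bash
python3 w.py
```

```text
t 21.53 tip in slot mm [-5.71  0.05] z -14.35 tooly yaw 48.9 F slot [-0.28  0.31] -1.47 grip 0.0199
```

Call:
{"api": "send_rows", "payload": {"linear": [[0, -0.001, 0], [0, 0, 0]], "twist": [0, 0], "claw": [0.0, 0.0]}}

```text
t: 21.7
eef_pos: [0.6088, 0.0771, 0.1255]
tcp_rot: [0.351, 0.936, 0.0, -0.0]
wrist_force: [-0.4, -0.0, -1.1]
grip_width: 0.0198
grip_force: 30.0
```

Call:
{"api": "send_rows", "payload": {"linear": [[0, -0.001, 0], [0, 0, 0]], "twist": [0, 0], "claw": [0.0, 0.0]}}

```text
t: 21.87
eef_pos: [0.6082, 0.0764, 0.1256]
tcp_rot: [0.351, 0.936, 0.0, 0.0]
wrist_force: [0.1, 0.3, -0.9]
grip_width: 0.0196
grip_force: 30.0
```

Call:
{"api": "send_rows", "payload": {"linear": [[0, -0.0005, 0], [0, 0, 0]], "twist": [0, 0], "claw": [0.0, 0.0]}}

```text
t: 22.03
eef_pos: [0.608, 0.0761, 0.1256]
tcp_rot: [0.351, 0.936, 0.0, 0.0]
wrist_force: [-0.5, -0.0, -1.4]
grip_width: 0.0199
grip_force: 30.0
```

```bash
python3 w.py
```

```text
t 22.03 tip in slot mm [-8.1   0.04] z -14.29 tooly yaw 48.9 F slot [-0.34  0.35] -1.45 grip 0.0199
```

I felt no trailing tooth out to −8.1, so my estimate of the wheel angle is a few degrees off. I lift clear, turn slightly to gain wall room, move to x ≈ +5, and take a rectified look at the teeth before entering.

Call:
{"api": "send_rows", "payload": {"linear": [[0, 0.001, 0], [0, 0, -0.004], [0, 0, -0.0045], [0, 0.004, 0], [0, 0, 0]], "twist": [0, 0, 0, 0, 0.06], "claw": [0.0, 0.0, 0.0, 0.0, 0.0]}}

```text
t: 22.45
eef_pos: [0.6121, 0.0803, 0.135]
tcp_rot: [0.379, 0.925, 0.0, 0.001]
wrist_force: [-0.9, 0.1, -1.3]
grip_width: 0.0197
grip_force: 30.0
```

Call:
{"api": "send_rows", "payload": {"linear": [[0, 0, 0], [0.0006, 0.004, 0], [0.0005, 0.004, 0], [0, 0, 0], [0, 0, 0]], "twist": [0.06, 0, 0, 0, 0], "claw": [0.0, 0.0, 0.0, 0.0, 0.0]}}

```text
t: 22.87
eef_pos: [0.6166, 0.0864, 0.1341]
tcp_rot: [0.406, 0.914, 0.0, 0.0]
wrist_force: [-0.7, -0.6, -1.1]
grip_width: 0.0202
grip_force: 30.0
```

```bash
python3 w.py
cat > rect.py <<'E'
from h import *
import sys
c=camera('wrist');K=np.array(c['intrinsics']);a=np.radians(49.9);ex=np.array([np.cos(a),np.sin(a)]);ey=np.array([-ex[1],ex[0]]);g=np.array([.614,.0816])
def rect(h,x0,x1,y0,y1,s):
    X,Y=np.meshgrid(np.arange(x0,x1,s),np.arange(y1,y0,-s));W=np.stack([g[0]+(X*ex[0]+Y*ey[0])/1e3,g[1]+(X*ex[1]+Y*ey[1])/1e3,0*X+h],-1)
    uv=cv2.projectPoints(W.reshape(-1,3),np.array(c['rvec'],float),np.array(c['tvec'],float),K,None)[0].reshape(*X.shape,2).astype(np.float32)
    im=cv2.remap(c['color'][:,:,::-1],uv,None,cv2.INTER_CUBIC)
    for k in range(int(x0),int(x1)+1,2):
        x=int((k-x0)/s);cv2.line(im,(x,0),(x,14 if k%10==0 else 6),(0,0,255),1)
    return im
A=rect(.0554,-16,16,-10,12,.05);B=rect(.0464,-16,16,-10,12,.05)
im=np.vstack([cv2.resize(A,(640,290)),cv2.resize(B,(640,290))]);cv2.imwrite(sys.argv[1],cv2.convertScaleAbs(im,alpha=1.3))
E
python3 rect.py pics/r2.png
```

```text
t 22.87 tip in slot mm [5.24 0.06] z -5.84 tooly yaw 42.1 F slot [-0.88  0.14] -1.07 grip 0.0202
```

View pics/r2.png

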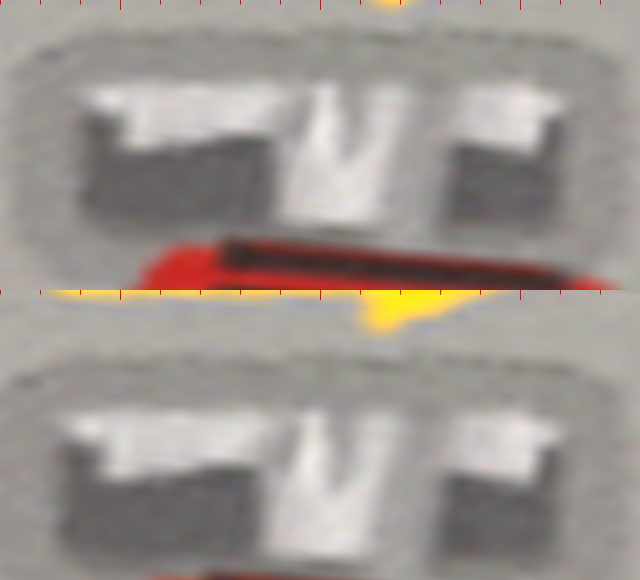

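The rectified view (0.05 mm per pixel, x = 0 at column 320) shows tooth tips at about 312, 103 and 540. That puts the wheel almost exactly at 0° when bound. The blade is at column 420, x ≈ +5, in the next gap. The missed tooth suggests the tip is about 2 mm shallower than assumed, so I lower further here, feeling for the root.

Call:
{"api": "send_rows", "payload": {"linear": [[0, 0, 0.002], [0, 0, 0.002], [0, 0, 0.002], [0, 0, 0.002], [0, 0, 0]], "twist": [0, 0, 0, 0, 0], "claw": [0.0, 0.0, 0.0, 0.0, 0.0]}}

```text
t: 23.33
eef_pos: [0.616, 0.0859, 0.1253]
tcp_rot: [0.407, 0.914, -0.0, -0.0]
wrist_force: [-0.8, 0.1, -0.7]
grip_width: 0.0198
grip_force: 30.0
```

Call:
{"api": "send_rows", "payload": {"linear": [[0, 0, 0.001], [0, 0, 0], [0, 0, 0]], "twist": [0, 0, 0], "claw": [0.0, 0.0, 0.0]}}

```text
t: 23.58
eef_pos: [0.6164, 0.086, 0.125]
tcp_rot: [0.407, 0.914, -0.0, -0.0]
wrist_force: [0.7, 0.2, -1.0]
grip_width: 0.0199
grip_force: 30.0
```

Call:
{"api": "send_rows", "payload": {"linear": [[0, 0, 0.001], [0, 0, 0], [0, 0, 0]], "twist": [0, 0, 0], "claw": [0.0, 0.0, 0.0]}}

```text
t: 23.83
eef_pos: [0.6164, 0.086, 0.124]
tcp_rot: [0.407, 0.914, -0.0, -0.0]
wrist_force: [0.4, -0.3, -1.2]
grip_width: 0.0195
grip_force: 30.0
```

```bash
python3 w.py
```

```text
t 23.83 tip in slot mm [4.74 0.02] z -15.88 tooly yaw 42.0 F slot [ 0.04 -0.44] -1.17 grip 0.0195
```

Call:
{"api": "send_rows", "payload": {"linear": [[-0.0001, -0.001, 0], [-0.0001, -0.001, 0], [0, 0, 0]], "twist": [0, 0, 0], "claw": [0.0, 0.0, 0.0]}}

```text
t: 24.08
eef_pos: [0.615, 0.0844, 0.1242]
tcp_rot: [0.407, 0.914, 0.0, 0.0]
wrist_force: [-0.2, 0.4, -0.2]
grip_width: 0.0198
grip_force: 30.0
```

Call:
{"api": "send_rows", "payload": {"linear": [[-0.0001, -0.001, 0], [0, 0, 0]], "twist": [0, 0], "claw": [0.0, 0.0]}}

```text
t: 24.25
eef_pos: [0.6146, 0.0839, 0.1242]
tcp_rot: [0.407, 0.914, 0.0, 0.0]
wrist_force: [0.8, 0.9, -0.8]
grip_width: 0.0202
grip_force: 30.0
```

Call:
{"api": "send_rows", "payload": {"linear": [[-0.0001, -0.001, 0], [0, 0, 0]], "twist": [0, 0], "claw": [0.0, 0.0]}}

```text
t: 24.42
eef_pos: [0.614, 0.0833, 0.1243]
tcp_rot: [0.407, 0.914, 0.0, 0.0]
wrist_force: [2.2, 2.9, -1.1]
grip_width: 0.0198
grip_force: 30.0
```

Call:
{"api": "send_rows", "payload": {"linear": [[-0.0001, -0.001, 0], [0, 0, 0]], "twist": [0, 0], "claw": [0.0, 0.0]}}

```text
t: 24.58
eef_pos: [0.6133, 0.0823, 0.1243]
tcp_rot: [0.407, 0.914, 0.0, 0.0]
wrist_force: [1.6, 1.8, -0.0]
grip_width: 0.02
grip_force: 30.0
```

```bash
python3 w.py
```

```text
t 24.58 tip in slot mm [0.01 0.  ] z -15.58 tooly yaw 42.0 F slot [ 2.4  -0.12] -0.03 grip 0.02
```

Engaged at x ≈ +2 and turning back at about 2.4 N. I continue to x ≈ −7, about 36–38° of wheel.

Call:
{"api": "send_rows", "payload": {"linear": [[-0.0001, -0.001, 0], [0, 0, 0], [-0.0001, -0.001, 0], [0, 0, 0]], "twist": [0, 0, 0, 0], "claw": [0.0, 0.0, 0.0, 0.0]}}

```text
t: 24.92
eef_pos: [0.6117, 0.0806, 0.1241]
tcp_rot: [0.407, 0.914, -0.0, 0.0]
wrist_force: [2.3, 2.0, 0.3]
grip_width: 0.0198
grip_force: 30.0
```

Call:
{"api": "send_rows", "payload": {"linear": [[-0.0001, -0.001, 0], [0, 0, 0], [-0.0001, -0.001, 0], [0, 0, 0]], "twist": [0, 0, 0, 0], "claw": [0.0, 0.0, 0.0, 0.0]}}

```text
t: 25.25
eef_pos: [0.6101, 0.0791, 0.124]
tcp_rot: [0.407, 0.914, -0.0, -0.0]
wrist_force: [0.7, 0.3, -0.2]
grip_width: 0.0198
grip_force: 30.0
```

Call:
{"api": "send_rows", "payload": {"linear": [[-0.0001, -0.001, 0], [0, 0, 0]], "twist": [0, 0], "claw": [0.0, 0.0]}}

```text
t: 25.42
eef_pos: [0.6094, 0.0784, 0.124]
tcp_rot: [0.407, 0.914, -0.0, -0.0]
wrist_force: [1.5, 1.1, 0.3]
grip_width: 0.0198
grip_force: 30.0
```

Call:
{"api": "send_rows", "payload": {"linear": [[-0.0001, -0.001, 0], [0, 0, 0]], "twist": [0, 0], "claw": [0.0, 0.0]}}

```text
t: 25.58
eef_pos: [0.6088, 0.0777, 0.124]
tcp_rot: [0.407, 0.914, -0.0, -0.0]
wrist_force: [1.4, 2.0, 0.1]
grip_width: 0.0197
grip_force: 30.0
```

```bash
python3 w.py
```

```text
t 25.58 tip in slot mm [-6.53  0.46] z -15.87 tooly yaw 42.0 F slot [2.39 0.2 ] 0.15 grip 0.0197
```

Call:
{"api": "send_rows", "payload": {"linear": [[-0.0001, -0.0007, 0], [0, 0, 0], [0, 0, 0]], "twist": [0, 0, 0], "claw": [0.0, 0.0, 0.0]}}

```text
t: 25.83
eef_pos: [0.6084, 0.0771, 0.124]
tcp_rot: [0.407, 0.914, -0.0, -0.0]
wrist_force: [1.5, 1.6, -0.5]
grip_width: 0.0198
grip_force: 30.0
```

```bash
python3 w.py
```

```text
t 25.83 tip in slot mm [-7.19  0.44] z -15.88 tooly yaw 42.0 F slot [ 2.22 -0.11] -0.51 grip 0.0198
```

Call:
{"api": "send_rows", "payload": {"linear": [[0, 0.0015, 0], [0, 0, -0.004], [0, 0, -0.006], [0, 0.006, 0], [0.001, 0.006, 0]], "twist": [0, 0, 0, 0, 0], "claw": [0.0, 0.0, 0.0, 0.0, 0.0]}}

```text
t: 26.25
eef_pos: [0.6185, 0.0871, 0.1349]
tcp_rot: [0.407, 0.913, 0.0, 0.0]
wrist_force: [0.9, -0.3, -1.3]
grip_width: 0.02
grip_force: 30.0
```

Call:
{"api": "send_rows", "payload": {"linear": [[0, 0, 0], [0, 0, 0]], "twist": [0, 0], "claw": [0.0, 0.0]}}

```text
t: 26.42
eef_pos: [0.6179, 0.0875, 0.1339]
tcp_rot: [0.406, 0.914, -0.0, -0.0]
wrist_force: [-0.9, 0.2, -0.6]
grip_width: 0.0203
grip_force: 30.0
```

```bash
python3 w.py; python3 rect.py pics/r3.png
python3 - <<'E'
import cv2,numpy as np
for n in('r2','r3'):
    g=cv2.imread(f'pics/{n}.png').mean(2)[290:]
    for r0,r1 in((125,150),(160,185)):
        print(n,r0,g[r0:r1].mean(0).reshape(-1,10).mean(1).astype(int).tolist())
E
```

```text
t 26.42 tip in slot mm [ 6.87 -0.15] z -6.05 tooly yaw 42.0 F slot [-0.4   0.85] -0.56 grip 0.0203
r2 125 [148, 147, 146, 145, 147, 151, 162, 180, 199, 206, 201, 204, 208, 205, 202, 203, 204, 206, 206, 204, 205, 208, 209, 212, 210, 203, 190, 179, 170, 172, 197, 211, 188, 163, 160, 172, 188, 198, 195, 183, 167, 156, 152, 156, 162, 175, 188, 195, 197, 202, 210, 217, 215, 201, 188, 173, 157, 148, 148, 147, 147, 150, 158, 166]
r2 160 [147, 146, 147, 145, 141, 128, 112, 99, 103, 123, 160, 194, 205, 196, 188, 186, 189, 188, 182, 174, 166, 164, 160, 158, 156, 158, 160, 161, 162, 190, 225, 228, 205, 180, 172, 185, 201, 206, 191, 172, 162, 158, 160, 162, 165, 168, 178, 190, 198, 201, 207, 212, 211, 171, 120, 111, 130, 143, 149, 148, 148, 149, 155, 163]
r3 125 [144, 143, 145, 145, 144, 147, 157, 175, 194, 202, 199, 205, 209, 203, 198, 198, 198, 197, 198, 199, 198, 200, 203, 203, 199, 189, 178, 172, 185, 207, 220, 207, 175, 154, 156, 174, 196, 207, 212, 212, 208, 198, 184, 169, 158, 150, 151, 159, 173, 189, 202, 208, 201, 188, 186, 177, 156, 144, 144, 144, 144, 147, 154, 162]
r3 160 [144, 143, 144, 144, 141, 124, 104, 96, 107, 133, 172, 202, 209, 200, 192, 188, 188, 186, 180, 170, 161, 159, 158, 157, 154, 153, 151, 154, 165, 192, 213, 200, 175, 163, 168, 184, 200, 207, 200, 194, 192, 180, 166, 159, 157, 156, 158, 164, 177, 192, 203, 204, 189, 149, 114, 113, 129, 139, 146, 147, 146, 147, 154, 162]
```

The tooth profile in r3 matches r2 to within about −0.3 mm (~1°), so the wheel has gone back one tooth, and the travel of about 9 mm agrees. Now I lift, turn back to 30°, and return to above the hole.

Call:
{"api": "send_rows", "payload": {"linear": [[0, 0, -0.03], [0, 0, -0.032], [0, -0.004, 0], [0, 0, 0], [0.0348, 0, 0]], "twist": [0, 0, 0.1056, 0.1056, 0], "claw": [0.0, 0.0, 0.0, 0.0, 0.0]}}

```text
t: 26.88
eef_pos: [0.6001, 0.1106, 0.1971]
tcp_rot: [0.505, 0.863, -0.0, 0.002]
wrist_force: [0.3, -0.1, -0.5]
grip_width: 0.0198
grip_force: 30.0
```

Call:
{"api": "send_rows", "payload": {"linear": [[0.0348, 0, 0], [0.0348, 0, 0], [0.0348, 0, 0], [0.0347, 0.004, 0], [0, 0.002, 0]], "twist": [0, 0, 0, 0, 0], "claw": [0.0, 0.0, 0.0, 0.0, 0.0]}}

```text
t: 27.3
eef_pos: [0.5302, 0.2432, 0.1959]
tcp_rot: [0.499, 0.867, 0.001, -0.001]
wrist_force: [0.4, 0.4, -1.8]
grip_width: 0.0196
grip_force: 30.0
```

Call:
{"api": "send_rows", "payload": {"linear": [[0, 0, 0], [0, 0, 0], [0, 0, 0]], "twist": [0, 0, 0], "claw": [0.0, 0.0, 0.0]}}

```text
t: 27.55
eef_pos: [0.5338, 0.2372, 0.1959]
tcp_rot: [0.501, 0.865, -0.0, 0.0]
wrist_force: [-0.2, 0.0, -0.9]
grip_width: 0.0199
grip_force: 30.0
```

```bash
cat > v.py <<'E'
from h import *
from scipy.spatial.transform import Rotation as Rn
o=get_obs();R=Rn.from_quat(o['tcp_rot']).as_matrix();d=R.T@(np.array([.5354,.2404,.0906])-o['eef_pos'])
print('t',round(o['t'],2),'to home in tool axes mm',(d*1000).round(2),'tooly yaw',np.degrees(np.arctan2(R[1,1],R[0,1])).round(2),'F',np.round(o['wrist_force'],1))
E
python3 v.py
```

```text
t 27.55 to home in tool axes mm [  2.04   2.98 105.31] tooly yaw 29.85 F [-0.2  0.  -0.9]
```

Call:
{"api": "send_rows", "payload": {"linear": [[0.002, 0.003, 0], [0, 0, 0.02], [0, 0, 0.02], [0, 0, 0], [0, 0, 0]], "twist": [0, 0, 0, 0, 0], "claw": [0.0, 0.0, 0.0, 0.0, 0.0]}}

```text
t: 27.97
eef_pos: [0.5346, 0.2404, 0.1549]
tcp_rot: [0.501, 0.865, -0.001, -0.001]
wrist_force: [0.2, 0.2, -0.5]
grip_width: 0.0198
grip_force: 30.0
```

Call:
{"api": "send_rows", "payload": {"linear": [[0, 0, 0], [0, 0, 0]], "twist": [0, 0], "claw": [0.0, 0.0]}}

```text
t: 28.13
eef_pos: [0.5354, 0.2409, 0.1569]
tcp_rot: [0.501, 0.865, -0.0, 0.0]
wrist_force: [-3.2, -1.7, -2.1]
grip_width: 0.0199
grip_force: 30.0
```

```bash
python3 v.py
```

```text
t 28.13 to home in tool axes mm [-0.41 -0.22 66.34] tooly yaw 29.87 F [-3.2 -1.7 -2.1]
```

Call:
{"api": "send_rows", "payload": {"linear": [[0, -0.0004, 0.006], [0, 0, 0.004], [0, 0, 0.003], [0, 0, 0]], "twist": [0, 0, 0, 0], "claw": [0.0, 0.0, 0.0, 0.0]}}

```text
t: 28.47
eef_pos: [0.535, 0.2414, 0.1431]
tcp_rot: [0.501, 0.866, 0.0, 0.0]
wrist_force: [0.4, 0.4, -0.9]
grip_width: 0.02
grip_force: 30.0
```

Call:
{"api": "send_rows", "payload": {"linear": [[0, 0, 0.003], [0, 0, 0.003], [0, 0, 0]], "twist": [0, 0, 0], "claw": [0.0, 0.0, 0.0]}}

```text
t: 28.72
eef_pos: [0.5353, 0.2414, 0.1372]
tcp_rot: [0.501, 0.866, 0.001, 0.001]
wrist_force: [-0.4, 0.7, -1.7]
grip_width: 0.0197
grip_force: 30.0
```

```bash
python3 v.py
```

```text
t 28.72 to home in tool axes mm [-0.92 -0.5  46.58] tooly yaw 29.9 F [-0.4  0.7 -1.7]
```

Call:
{"api": "send_rows", "payload": {"linear": [[-0.0007, 0, 0.003], [0, 0, 0.004], [0, 0, 0.005], [0, 0, 0.005], [0, 0, 0]], "twist": [0, 0, 0, 0, 0], "claw": [0.0, 0.0, 0.0, 0.0, 0.0]}}

```text
t: 29.13
eef_pos: [0.536, 0.2405, 0.1215]
tcp_rot: [0.501, 0.866, 0.001, 0.001]
wrist_force: [-9.6, -5.1, 4.9]
grip_width: 0.0198
grip_force: 30.0
```

Call:
{"api": "send_rows", "payload": {"linear": [[0, 0, 0.006], [0, 0, 0.006], [0, 0, 0.006], [0, 0, 0.006], [0, 0, 0]], "twist": [0, 0, 0, 0, 0], "claw": [0.0, 0.0, 0.0, 0.0, 0.0]}}

```text
t: 29.55
eef_pos: [0.5362, 0.2402, 0.0983]
tcp_rot: [0.501, 0.866, 0.001, 0.002]
wrist_force: [-13.1, -9.2, 11.5]
grip_width: 0.0195
grip_force: 30.0
```

```bash
python3 v.py
```

```text
t 29.55 to home in tool axes mm [ 0.63 -0.65  7.68] tooly yaw 29.9 F [-13.1  -9.2  11.5]
```

The body is pressing on the wall at about 16 N, so I ease away from it.

Call:
{"api": "send_rows", "payload": {"linear": [[0, -0.0008, 0], [0, -0.0006, 0], [0, 0, 0]], "twist": [0, 0, 0], "claw": [0.0, 0.0, 0.0]}}

```text
t: 29.8
eef_pos: [0.5362, 0.2405, 0.0977]
tcp_rot: [0.501, 0.865, 0.002, 0.002]
wrist_force: [5.3, 1.8, 1.7]
grip_width: 0.02
grip_force: 30.0
```

```bash
python3 v.py
```

```text
t 29.8 to home in tool axes mm [ 0.34 -0.79  7.07] tooly yaw 29.87 F [5.3 1.8 1.7]
```

Call:
{"api": "send_rows", "payload": {"linear": [[0, 0.0005, 0.001], [0, 0, 0.0015], [0, 0, 0.0015], [0, 0, 0]], "twist": [0, 0, 0, 0], "claw": [0.0, 0.0, 0.0, 0.0]}}

```text
t: 30.13
eef_pos: [0.5361, 0.2406, 0.094]
tcp_rot: [0.501, 0.866, 0.002, 0.002]
wrist_force: [-2.8, -2.9, 10.0]
grip_width: 0.0198
grip_force: 30.0
```

Call:
{"api": "send_rows", "payload": {"linear": [[0, 0, 0.0015], [0, 0, 0]], "twist": [0, 0], "claw": [0.0, 0.0]}}

```text
t: 30.3
eef_pos: [0.5361, 0.2406, 0.0926]
tcp_rot: [0.501, 0.866, 0.002, 0.002]
wrist_force: [-3.9, -2.9, 9.9]
grip_width: 0.0196
grip_force: 30.0
```

```bash
python3 v.py
```

```text
t 30.3 to home in tool axes mm [ 0.17 -0.75  2.05] tooly yaw 29.91 F [-3.9 -2.9  9.9]
```

Call:
{"api": "send_rows", "payload": {"linear": [[0, 0, 0.001], [0, 0, 0]], "twist": [0, 0], "claw": [0.0, 0.0]}}

```text
t: 30.47
eef_pos: [0.5361, 0.2406, 0.0917]
tcp_rot: [0.501, 0.866, 0.002, 0.002]
wrist_force: [-3.5, -3.0, 11.5]
grip_width: 0.02
grip_force: 30.0
```

Call:
{"api": "send_rows", "payload": {"linear": [[0, 0, 0.0008], [0, 0, 0]], "twist": [0, 0], "claw": [0.0, 0.0]}}

```text
t: 30.63
eef_pos: [0.5361, 0.2406, 0.091]
tcp_rot: [0.501, 0.866, 0.002, 0.002]
wrist_force: [-5.3, -4.4, 12.2]
grip_width: 0.0195
grip_force: 30.0
```

```bash
python3 v.py
```

```text
t 30.63 to home in tool axes mm [ 0.15 -0.73  0.43] tooly yaw 29.91 F [-5.3 -4.4 12.2]
```

The blade is practically home. I open the fingers, ease off the wall, and rise straight up.

Call:
{"api": "send_rows", "payload": {"linear": [[0, 0, 0], [0, 0, 0], [0, 0, 0], [0, 0, 0], [0, -0.001, 0]], "twist": [0, 0, 0, 0, 0], "claw": [0.03, 0.05, 0.06, 0.06, 0.06]}}

```text
t: 31.05
eef_pos: [0.5326, 0.2395, 0.0878]
tcp_rot: [0.501, 0.866, -0.001, -0.001]
wrist_force: [-0.7, 0.6, 0.5]
grip_width: 0.0453
grip_force: 0.0
```

Call:
{"api": "send_rows", "payload": {"linear": [[0, -0.002, 0], [0, 0, 0], [0, 0, 0], [0, 0, 0], [0, 0, 0]], "twist": [0, 0, 0, 0, 0], "claw": [0.06, 0.06, 0.06, 0.06, 0.06]}}

```text
t: 31.47
eef_pos: [0.5317, 0.2386, 0.0888]
tcp_rot: [0.501, 0.866, 0.0, 0.0]
wrist_force: [0.6, -0.1, -0.6]
grip_width: 0.0598
grip_force: 0.0
```

Call:
{"api": "send_rows", "payload": {"linear": [[0, 0, -0.02], [0, 0, -0.03], [0, 0, -0.035], [0, -0.005, -0.035], [0, -0.005, -0.03]], "twist": [0, 0, 0, 0, 0], "claw": [0.06, 0.06, 0.06, 0.06, 0.06]}}

```text
t: 31.88
eef_pos: [0.5232, 0.2337, 0.2412]
tcp_rot: [0.501, 0.866, 0.001, 0.001]
wrist_force: [0.4, 1.1, 0.1]
grip_width: 0.0599
grip_force: 0.0
```

Call:
{"api": "send_rows", "payload": {"linear": [[-0.03, -0.005, -0.02], [-0.035, 0, 0], [-0.02, 0, 0], [0, 0, 0]], "twist": [0, 0, 0, 0], "claw": [0.06, 0.06, 0.06, 0.06]}}

```text
t: 32.22
eef_pos: [0.5629, 0.1541, 0.2596]
tcp_rot: [0.502, 0.865, 0.0, 0.001]
wrist_force: [-0.0, 0.6, -0.1]
grip_width: 0.0602
grip_force: 0.0
```

Run:
```python
from h import *
for n in('side','scene','wrist'):
    c=camera(n);P=pts(c);hsv=cv2.cvtColor(c['color'],cv2.COLOR_RGB2HSV);H,S,V=[hsv[...,i] for i in range(3)]
    m=(np.hypot(P[...,0]-.537,P[...,1]-.242)<.04)&(P[...,2]<.2)&(c['range_z']>0)
    for nm,k in(('cap',m&(V<75)&(P[...,2]>.115)&(P[...,2]<.145)),('red',m&((H<4)|(H>175))&(S>170)&(P[...,2]>.07))):
        if k.sum()>10: q=P[k];print(n,nm,k.sum(),np.median(q,0).round(4),'ztop',np.percentile(q[:,2],[50,90]).round(4),'rect',cv2.minAreaRect(q[:,:2].astype(np.float32)*1000))
print(get_obs()['t'],get_obs()['eef_pos'],get_obs()['wrist_force'])
```

```text
side cap 87 [0.5343 0.2371 0.1313] ztop [0.1313 0.1332] rect ((534.9906616210938, 239.75494384765625), (17.276145935058594, 22.289310455322266), 29.22604751586914)
side red 294 [0.533  0.2315 0.0995] ztop [0.0995 0.1221] rect ((530.936767578125, 235.1760711669922), (14.972301483154297, 28.46769905090332), 58.56065368652344)
scene cap 43 [0.531  0.2329 0.129 ] ztop [0.129  0.1307] rect ((532.52783203125, 234.12020874023438), (13.848584175109863, 27.082090377807617), 59.685340881347656)
scene red 168 [0.5322 0.229  0.101 ] ztop [0.101  0.1215] rect ((530.8154907226562, 232.70973205566406), (12.645800590515137, 25.92809295654297), 56.93026351928711)
wrist cap 471 [0.5365 0.2379 0.1302] ztop [0.1302 0.1313] rect ((535.9312133789062, 240.33316040039062), (19.151611328125, 25.048877716064453), 30.470714569091797)
wrist red 13 [0.5293 0.2325 0.102 ] ztop [0.102  0.1034] rect ((527.9754638671875, 234.9425506591797), (0.3813762962818146, 17.201814651489258), 31.360204696655273)
32.3667 [0.56065645 0.15766926 0.25843332] [ 0.18936995  0.5028631  -0.03412926]
```

The cap is at the same height as at the start (130 mm), shifted 1.7 mm and upright. The blade is home and the arm is clear of everything, so I hand the job in.

```bash
python3 -c "
from workcell import close_job
print(close_job())"
```

```text
the job is handed in; nothing more can be done
None
```

I wound the shoes out until they bound firmly (about 6.6 N at the blade) and backed the wheel off one tooth, for an estimated 0.5 mm running clearance. I then stood the blade home in its hole and handed the job in; the hand-in returned no verdict. The gripper body pressed on the wall at up to about 20 N (limit 40 N) while putting the blade back.

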